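Exchange the ring gauge behind the can and the V-block

TASK

The sample gear is to take the place of the ring gauge, which stands at the back of the storage rack, hemmed in by the objective can and the V-block. First clear the can and the V-block out of the way onto the black side mat, then move the ring gauge to the middle of the round plate and lay the sample gear flat on the rack place where the ring gauge stood. Only when the gear lies there, put the can and the V-block back upright, each on the rack place it came from.

Things in the scene. Friction and masses are not known exactly. Their poses are not given: they have to be found in the camera images.
- rack: grey storage rack, fixed: base plate 100 (own x) x 210 (y) x 6 mm, along its far (+x) edge a fence 36 mm high over the desk, 6 mm thick, inner face at x = 48 mm. Black discs 49 mm across on the base mark three places: back at (20, 0), left front (-12, 52), right front (-12, -52) mm in own x, y. Origin: underside centre, on the desk, z up. Place and yaw differ each time
- rack_back (a point): the back place of the rack, beside the middle of the fence: point on the top of the base plate where the ring gauge stands at the start (to about 2 mm) and where the gear must go; axes as the rack's
- objective_can: white screw can, upright cylinder 47 mm across, 52 mm high, 0.18 kg; stands at first on one of the two front places of the rack. Origin: centre of its underside, z up
- v_block: ground steel V-block, 45 (own x) x 40 (own y) x 36 mm high, 0.32 kg, V groove on top running along own y. Stands at first on the other front place, groove roughly along the fence; the flat sides facing own +x and -x, 45 mm apart, then look to the fence and to the front, with 30 mm or more free beside each. Origin: underside centre, z up
- ring_gauge: steel ring gauge with a knurled rim, flat, 46 mm across, 16 mm high, hole in the middle, 0.16 kg; at first on the back place of the rack, 5 mm from the fence, about 10 mm from can and V-block. Once they are gone its sides along the rack's y are free. Origin: underside centre, z up
- sample_gear: small steel spur gear lying flat with its hub up: toothed disc 29 mm across and 9 mm high, hub 14 mm across reaching 13 mm; 0.06 kg; lies at first alone on the desk in front of the rack. Origin: centre of its underside, z up
- side_mat: black rubber mat, fixed flat on the desk, 100 (own x) x 180 (own y) x 3 mm; room for the can and the V-block side by side along its y. Origin: centre of the underside, on the desk; z up
- round_plate: round steel plate, fixed on the desk, 90 mm across, 12 mm high, flat top with a darker disc 60 mm across in the middle. Origin: centre of the underside, on the desk; z up. Mat, plate and gear change places with one another from start to start (left, middle, right in front of the rack)

How it is judged:
By the outcome, as a careful person would: the job done as asked, in the order asked, and still so for the second after the job is handed in, with the robot touching nothing.
It also fails if it takes over 150 s, if anything falls off the work surface, if the arm or the gripper's body presses on something with over 40 N, if the wrist force passes 120 N, or if a joint passes its speed limit or range.

ROBOT

A 6-joint arm with a two-finger parallel gripper is mounted at the origin on a cart in front of the work surface, level with it; the furniture and walls round the work are solid. World frame = base frame: x ahead of the robot, y to its left, z up, the work surface at z = 0. Lengths are in mm, angles in rad, forces in N, time in s.
With the tool pointing down it reaches from about 300 to 775 mm from the base axis. Payload 14.6 kg.
Tool frame: the origin (TCP) lies at the very end of the fingers, on their centre line; the grasp point (between the pads) lies 19 mm behind it (pinch_z is the distance from the TCP to the grasp point, in mm); x points along the fingers, z is the direction in which the jaws open and shut, and the axes are right-handed (so a half turn about x gives the same grasp; the last joint's range is limited). The gripper opens to 94 mm and grips with 3 to 60 N. Pads are 16 mm wide; open, the fingers measure 119 mm over their backs; the gripper's body (75 mm by 177 mm) begins 78 mm behind the grasp point.
Start: joints at [1.23, 0.3, 1.521, -0, 1.321, -0.067], TCP at [148.713, 529.503, 205.446] pointing down, gripper open.
Joint ranges: [-3.03, 3.03], [-0.79, 2.21], [0.23, 2.52], [-1.04, 4.18], [0, 3.07], [-2.55, 2.55]. Speed limits (rad/s): [2.22, 2.22, 2.57, 3.14, 3.14, 3.14].

INTERFACE

Orientations are given as [roll, pitch, yaw] about the fixed x, y, z axes, in that order (R = Rz(yaw) Ry(pitch) Rx(roll)).
In Python, from cell import read_state, camera, sign_off, pinch_z gives the robot as it stands. The module is installed in compiled form; this text tells all that it offers.
- The arm moves only by the tool arm_command, never from a script. Its argument "series" is a list of rows, each a list of 3 entries, a list of its own where there are three numbers: the finger opening in mm, from 0 to 94, then the shift along the tool's x, y, z in mm, then the turn about the tool's x in degrees. A call has 1 to 12 rows; each row is the pose to reach, as a shift and turn from the pose measured when the call began, along the tool's axes at that moment; what a row does not reach only later rows make up. A row lasts 1/8 s, in which the tool goes at most 62.5 mm and 10.7 degrees, less where a joint would pass 70% of its speed; a pose out of reach is approached as far as the arm can. A call with a gripper value outside its range is refused whole. The fingers move at their own pace and stop on an object; "newtons" is the grip in N (left out, the last holds). Time passes only in rows, so rows that repeat a pose let the fingers close. It gives the time, the measured TCP pose, the force and the opening at its end, in the units of the state.
- read_state(): the state, without advancing time (a new reading comes with each control period).
- camera(name): name is "side" or "top"; returns a dict with "pixels" (384x512x3 uint8, red, green, blue), "range_z" (384x512 float32, mm along the optical axis (not along the pixel's ray), 0 where there is no reading), "fov_y" (degrees; the focal length in pixels is half the picture's height over the tangent of half this angle, whatever the lens; pixels are square), "cx", "cy" (the principal point, pixels), "R" (3x3) and "t" (3): a world point X has camera coordinates R X + t. Camera axes: x right, y down, z forward; pixel columns grow to the right and rows downward; lengths in mm; the calibration is good to about 2 mm. A picture is of the moment at which its call begins.
- sign_off(): hands the job in, once; it reports no verdict.
The state is a dict: "clock": time; "joints": joint angles; "qd": joint speeds; "effort": joint torques, N m; "eef_pos": TCP position; "eef_rot": TCP orientation; "wrist_force": force on the tool from outside, world axes, zero at the start; "moment": the same for the moment, N m; "finger_gap": finger opening in mm.
Only numpy, scipy, OpenCV 4.12 (cv2) and the standard library are available. Lean on these libraries where they do the work, as an engineer would, in place of code of your own. Each camera call takes 0.05 s, during which the arm holds its last target.

## Working session

There is one attempt and no reset: what is moved stays moved. The work goes in short steps, Python scripts to look and compute and a tool call to move; the robot and the scene stay as the last step left them, time stands still between calls to the robot, and variables do not carry over. Pictures are saved under pics/ and viewed, and the job is handed in when it is done.

Besides the shell and the picture viewer there is one more tool, called after "Request:" as a command line: name --argument value ..., lists and objects as JSON in quotes. arm_command: Moves the arm, as the interface text tells. Its arguments: {"type":"object","properties":{"series":{"type":"array"},"newtons":{"type":"number"}},"required":["series"]}

```bash
mkdir -p pics; ls; python3 - <<'E'
from cell import *
import cv2,numpy as np
print(pinch_z, read_state())
for n in("top","side"):
    c=camera(n); cv2.imwrite(f"pics/{n}0.png",c["pixels"][:,:,::-1])
    print(n,c["fov_y"],c["cx"],c["cy"],np.round(c["R"],3).tolist(),c["t"], (c["range_z"]>0).mean())
E
```

```text
pics
18.8 {'clock': 0.0, 'joints': array([ 1.23042540e+00,  3.00472990e-01,  1.52156568e+00, -2.10861346e-05,
        1.32071197e+00, -6.65723941e-02]), 'qd': array([-0.00098619,  0.00294813, -0.00057242,  0.00058177, -0.00046787,
        0.00044638]), 'effort': array([ 4.98035715e-04, -5.31775725e+01, -3.52765381e+01,  7.09727174e-02,
        2.41203932e-02, -4.43341730e-05]), 'eef_pos': array([148.62117329, 529.26879262, 204.89181297]), 'eef_rot': array([ 3.09265601,  1.56963816, -1.89352627]), 'wrist_force': array([-1.6979208 ,  0.0415928 , -1.05449039]), 'moment': array([ 0.04522145, -0.00476754, -0.00721824]), 'finger_gap': 94.07847944616856}
top 49.39073556027538 260.32518505393966 197.14004338671444 [[0.022, -1.0, 0.015], [-0.988, -0.024, -0.155], [0.156, -0.012, -0.988]] [-90.50178973 570.24455799 940.94073617] 0.9959004720052084
side 55.91150923202189 253.74039096846192 190.453327922582 [[-0.924, -0.382, 0.025], [-0.205, 0.439, -0.875], [0.323, -0.813, -0.484]] [475.7876367  164.34516713 688.05250191] 0.9961649576822916
```

View pics/top0.png

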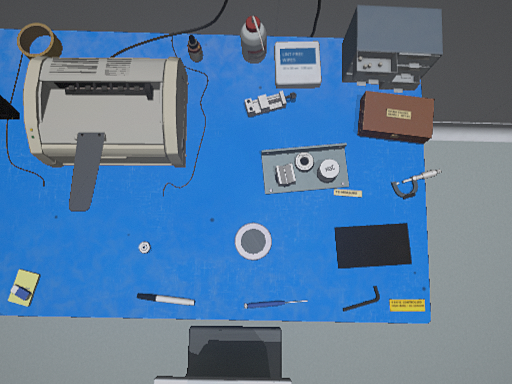

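View pics/side0.png

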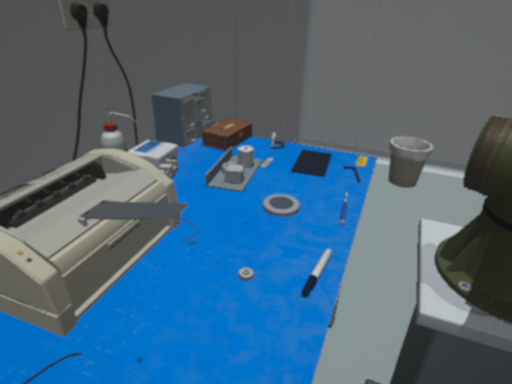

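```bash
cat > h.py <<'E'
from cell import *
import cv2,numpy as np
class Cam:
    def __init__(s,n):
        c=camera(n); s.c=c; s.im=c["pixels"]; s.rz=c["range_z"]; s.R=np.array(c["R"]); s.t=np.array(c["t"]).ravel()
        s.f=s.im.shape[0]/2/np.tan(np.radians(c["fov_y"])/2); s.cx,s.cy=c["cx"],c["cy"]
        s.C=-s.R.T@s.t
    def proj(s,X):
        p=np.atleast_2d(X)@s.R.T+s.t; return np.c_[s.cx+s.f*p[:,0]/p[:,2], s.cy+s.f*p[:,1]/p[:,2]]
    def ray(s,uv):
        uv=np.atleast_2d(uv).astype(float); d=np.c_[(uv[:,0]-s.cx)/s.f,(uv[:,1]-s.cy)/s.f,np.ones(len(uv))]@s.R; return d
    def onz(s,uv,z):
        d=s.ray(uv); return s.C+d*((z-s.C[2])/d[:,2])[:,None]
    def cloud(s):
        h,w=s.rz.shape; u,v=np.meshgrid(np.arange(w),np.arange(h))
        d=s.ray(np.c_[u.ravel(),v.ravel()]); P=s.C+d*s.rz.reshape(-1,1); return P.reshape(h,w,3)
    def crop(s,x0,x1,y0,y1,k,fn):
        cv2.imwrite(fn,cv2.resize(s.im[y0:y1,x0:x1,::-1],None,fx=k,fy=k,interpolation=cv2.INTER_CUBIC))
def tool():
    st=read_state(); r,p,y=st["eef_rot"]
    from scipy.spatial.transform import Rotation as Ro
    return st,Ro.from_euler('xyz',[r,p,y]).as_matrix()
E
python3 - <<'E'
from h import *
a=Cam("top"); b=Cam("side")
print(a.C,b.C)
a.crop(250,360,135,205,7,"pics/t1.png"); b.crop(195,285,135,215,7,"pics/s1.png")
P=a.cloud(); Q=b.cloud()
for u,v in((145,247),(253,241),(373,245),(330,170),(287,175),(304,156),(200,220),(275,188)): print(u,v,P[v,u].round(1))
for u,v in((246,273),(281,204),(312,160),(245,151),(300,220)): print(u,v,Q[v,u].round(1))
st,R=tool();print(R.round(3), a.proj(st["eef_pos"]),b.proj(st["eef_pos"]))
E
```

```text
[ 418.80514834  -65.94403349 1019.30983074] [250.84497149 669.12056742 464.9235648 ]
145 247 [450.3 194.7  12.1]
253 241 [470.3 -62.6  12.4]
373 245 [ 467.7 -354.9    1.1]
330 170 [ 638.9 -240.5   58. ]
287 175 [ 630.4 -141.1   29.7]
304 156 [ 679.8 -182.6   25.9]
200 220 [518.9  67.9   2.5]
275 188 [ 601.8 -113.6    7.2]
246 273 [445.8 205.2  14.6]
281 204 [465.8 -52.2  15. ]
312 160 [ 468.  -363.3    4.8]
245 151 [ 634.3 -218.7   59.3]
300 220 [ 4.093e+02 -2.580e+01  4.000e-01]
[[-0.    -0.963  0.27 ]
 [-0.001  0.27   0.963]
 [-1.     0.    -0.001]] [[-78.74850706 406.6968059 ]] [[501.4455581  518.00852634]]
```

View pics/t1.png

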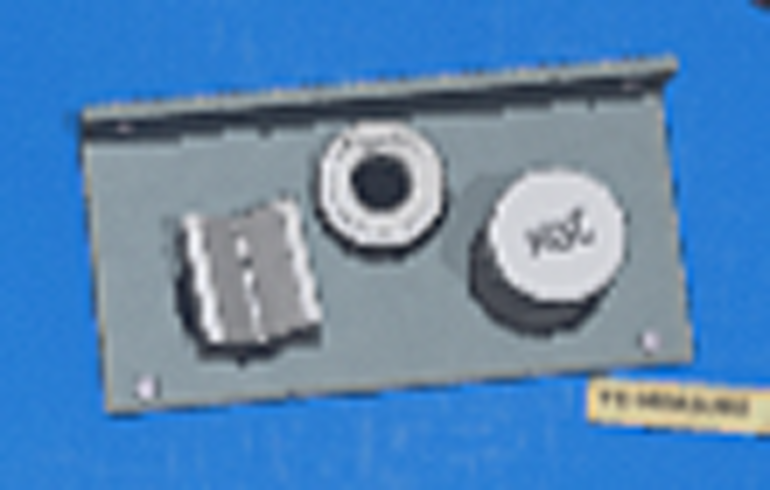

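View pics/s1.png

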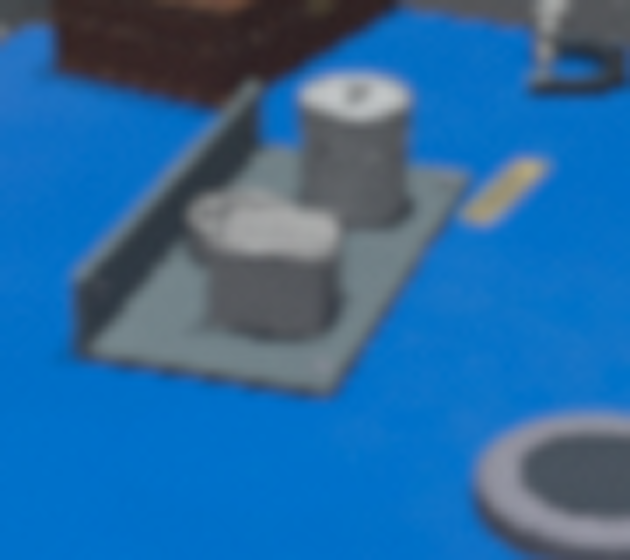

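```bash
python3 - <<'E'
from h import *
from scipy.ndimage import gaussian_filter
a=Cam("top")
# average several frames? single
im=a.im.astype(int)
blue=(im[:,:,2]-im[:,:,0]>60).astype(np.uint8)
k=8
x0,x1,y0,y1=255,355,138,200
m=(1-blue)[y0:y1,x0:x1]
n,l,s,c=cv2.connectedComponentsWithStats(m); print(s.tolist())
i=1+np.argmax(s[1:,4]); mm=(l==i).astype(np.uint8)
ct=max(cv2.findContours(mm,0,1)[0],key=cv2.contourArea)
print(cv2.approxPolyDP(ct,4,True).reshape(-1,2)+[x0,y0])
# soft edge: blueness = B-R, subpixel level crossing on columns for front edge
br=(im[:,:,2]-im[:,:,0]).astype(float)
def cross(arr,lev,frm,step):
    i=frm
    while arr[i]<lev: i+=step
    return i-step*(arr[i]-lev)/(arr[i]-arr[i-step])
print(br[170:200,290].astype(int), br[170,250:300].astype(int),br[140:160,290].astype(int))
E
```

```text
[[0, 0, 100, 62, 2390], [6, 5, 94, 54, 3810]]
[[346 144]
 [262 150]
 [265 193]
 [333 187]
 [336 195]
 [354 196]
 [354 190]
 [336 188]
 [348 186]]
[  5   5   4   4   3   4   4   4   5   5   5   4   5  13  15  20  22  24
  24  22  17  21 129 177 168 169 170 165 156 161] [171 172 173 172 173 173 172 171 171 170 174 182 146   3  20  22  24  25
  24  25  23  24  24  23  22  16   9   7   9   5   4   8   3   5   4   4
   4   4   4   4   5   7   7   6  27  23  23  24  20  15] [164 166 169 164 167 172 184 106   6  20  23  22  19  21  25  24  22  24
  24  24]
```

```bash
cat > m1.py <<'E'
from h import *
a=Cam("top")
im=a.im.astype(float); br=im[:,:,2]-im[:,:,0]
def cross(arr,lev,frm,step):
    i=frm
    while arr[i]<lev: i+=step
    return i-step*(arr[i]-lev)/(arr[i]-arr[i-step])
def fitl(P): 
    vx,vy,px,py=cv2.fitLine(P[:,:2].astype(np.float32),cv2.DIST_HUBER,0,.01,.01).ravel(); return np.array([px,py]),np.array([vx,vy])
front=a.onz([(u,cross(br[:,u],95,183,1)) for u in range(270,330)],6)
back=a.onz([(u,cross(br[:,u],95,152,-1)) for u in range(270,340)],36)
left=a.onz([(cross(br[v],95,275,-1),v) for v in range(157,190)],6)
right=a.onz([(cross(br[v],95,335,1),v) for v in range(150,184)],6)
L={}
for n,P in dict(front=front,back=back,left=left,right=right).items():
    p,d=fitl(P); L[n]=(p,d); print(n,p.round(1),np.degrees(np.arctan2(d[1],d[0])).round(2))
nl=np.array([-L['front'][1][1],L['front'][1][0]])
print("depth",nl@(L['back'][0]-L['front'][0]),"width",L['front'][1]@(L['left'][0]-L['right'][0]))
E
python3 m1.py
```

```text
front [ 596.4 -174.3] -83.49
back [ 703.1 -187.2] -83.52
left [632.6 -82.8] 6.61
right [ 665.  -290.4] 6.57
depth 104.56034 width -209.99017
```

```bash
cat >> m1.py <<'E'
yaw=np.radians((-83.49-83.52)/4+ (6.61+6.57)/4 +45) if 0 else np.radians(np.mean([6.51,6.48,6.61,6.57]))
ex=np.array([np.cos(yaw),np.sin(yaw)]); ey=np.array([-ex[1],ex[0]])
ox=np.mean([L['front'][0]@ex+50, L['back'][0]@ex-54]); oy=np.mean([L['left'][0]@ey-105,L['right'][0]@ey+105])
O=ox*ex+oy*ey
rack=lambda p:O+p[0]*ex+p[1]*ey
inr=lambda w:np.array([(w[:2]-O)@ex,(w[:2]-O)@ey])
E
cat > m2.py <<'E'
from m1 import *
print("O",O,"yaw",np.degrees(yaw), "back",rack((20,0)),"L",rack((-12,52)),"R",rack((-12,-52)))
def blob(mask,win,z,name,mode='circ'):
    x0,x1,y0,y1=win; m=np.zeros(mask.shape,np.uint8); m[y0:y1,x0:x1]=mask[y0:y1,x0:x1]
    ct=max(cv2.findContours(m,0,1)[0],key=cv2.contourArea).reshape(-1,2)
    W=a.onz(ct,z)[:,:2].astype(np.float32)
    if mode=='circ':
        A=np.c_[2*W,np.ones(len(W))]; s=np.linalg.lstsq(A,(W**2).sum(1),rcond=None)[0]; r=np.sqrt(s[2]+s[0]**2+s[1]**2)
        print(name,s[:2].round(1),"diam",2*r.round(1),"inrack",inr(s[:2]).round(1)); return s[:2]
    r=cv2.minAreaRect(W); print(name,r,"inrack",inr(np.array(r[0])).round(1)); return r
g=im.mean(2)
light=(g>165)&(br<40)
blob(light.astype(np.uint8),(315,345,150,185),58,"can")
# ring from 'light' incl. hole
blob((g>150).astype(np.uint8)*(br<40),(294,316,150,172),22,"ring")
nb=(br<95).astype(np.uint8)
blob(nb,(135,155,235,258),4,"gear")
blob(nb,(225,280,215,265),12,"plate")
blob((g<100).astype(np.uint8)*(br<95),(225,280,215,265),12,"plate disc")
blob(((g<60)&(br<60)).astype(np.uint8),(325,420,215,275),3,"mat",'r')
P=a.cloud(); 
Z=P[:,:,2]; 
np.set_printoptions(linewidth=200)
print(Z[160:190,272:302].round().astype(int))
E
python3 m2.py
python3 - <<'E'
from m1 import *
a.crop(268,302,155,192,16,"pics/t2.png"); a.crop(135,155,237,257,20,"pics/t3.png")
E
```

```text
front [ 596.4 -174.3] -83.49
back [ 703.1 -187.2] -83.52
left [643.2 -81.5] 6.63
right [ 660.9 -290.9] 6.5
depth 104.5545 width -209.98149
O [ 648.39808872 -186.61622108] yaw 6.5425 back [ 668.26784097 -184.33741749] L [ 630.55134805 -136.3221474 ] R [ 642.4011267  -239.64485906]
can [ 643.7 -238.8] diam 43.4 inrack [-10.6 -51.3]
ring [ 671.1 -185.7] diam 44.8 inrack [22.7 -1.6]
gear [450.6 199. ] diam 27.6 inrack [-152.6  405.7]
plate [470.6 -62.2] diam 88.0 inrack [-162.5  143.8]
plate disc [222.1 -35.2] diam 449.8 inrack [-406.2  199. ]
mat ((467.4078369140625, -352.5378723144531), (98.082275390625, 178.61993408203125), 4.733887195587158) inrack [-198.7 -144.2]
[[   1    8   11    7    8    6    5    3    6    3    6    8    9    4    4    5    4    5    7    8    3    7    9   17   18   24   21   18    4    4]
 [   8    8    7    5    8    6    7    7    4    8    5    6    2    4    8    8    2    8    5    8    5    7    6   17   23   26   21   24    7    7]
 [   7    7    3    4    7    7    5    5    6    6    4    4    7    4    5    5   10    5    4    6    4    7    8   18
[... 3602 characters left out ...]
    5    4    6    6    6    6    6    6    5    7    7    4    9    4    8    6    8    4    6    5]
 [   3    7    5    8    6    8    4    4    6    3    3    6    4    7    6    6    7    5    6    4    5    6    7    6    5    5    9    4 1019    7]
 [   8    6    5    2    1    6    4    3    7    8    6    6    4    3    5    5    4    9    5    5    7    9    9    7    6    6    5    4    4    7]
 [   8    6    5    7    7   11    3    7    8    6    5    4    5    5    6    5    3    7    5    8    6    8    7    3    5    5    5    5    8    9]]
front [ 594.  -153.3] -83.52
back [ 703.1 -187.2] -83.52
left [632.6 -82.8] 6.6
right [ 660.9 -290.9] 6.51
depth 104.559204 width -209.949
```

View pics/t2.png

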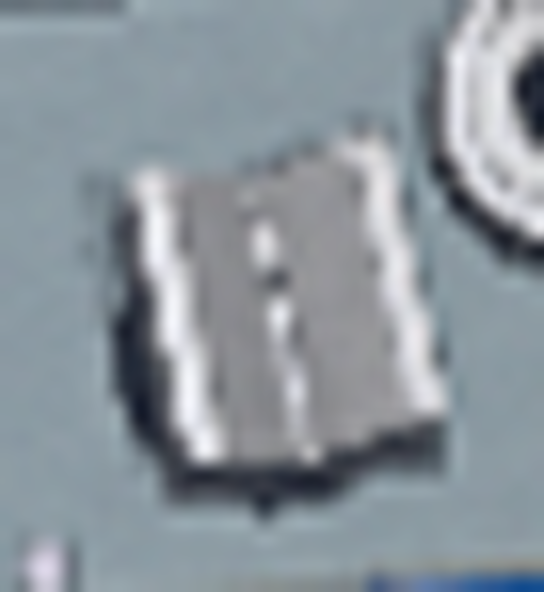

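View pics/t3.png

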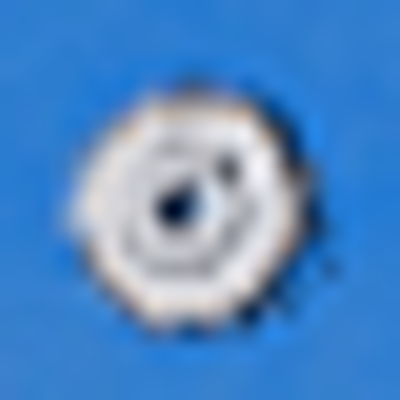

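```bash
python3 - <<'E'
from m2 import *
c=np.array([(135,172),(378,130),(442,408),(195,462)])
uv=c/16-.47+[268,155]; W=a.onz(uv,42)[:,:2]
print(W.round(1)); ctr=W.mean(0); print("ctr",ctr,inr(ctr))
for i in range(4):
    d=W[(i+1)%4]-W[i]; print(np.linalg.norm(d).round(1),np.degrees(np.arctan2(d[1],d[0])).round(1))
# depth-mask check
P=a.cloud(); S=P[158:192,270:300].reshape(-1,3); S=S[(S[:,2]>38.5)&(S[:,2]<50)]
r=cv2.minAreaRect(S[:,:2].astype(np.float32)); print(r, inr(np.array(r[0])))
# can/gear/ring via depth
S=P[145:190,310:350].reshape(-1,3); S=S[(S[:,2]>54)&(S[:,2]<70)]; print("can",cv2.minEnclosingCircle(S[:,:2].astype(np.float32)),np.median(S[:,2]))
S=P[148:175,290:320].reshape(-1,3); S=S[(S[:,2]>17)&(S[:,2]<28)&((S[:,0]-O[0])*ex[0]+(S[:,1]-O[1])*ex[1]<46)]; print("ring",cv2.minEnclosingCircle(S[:,:2].astype(np.float32)))
E
```

```text
front [ 596.4 -174.3] -83.49
back [ 703.1 -187.2] -83.53
left [643.2 -81.5] 6.63
right [ 656.5 -291.4] 6.46
depth 104.559456 width -210.01253
O [ 648.401753   -186.63588514] yaw 6.5425 back [ 668.27150524 -184.35708155] L [ 630.55501233 -136.34181146] R [ 642.40479097 -239.66452312]
can [ 643.7 -238.8] diam 43.4 inrack [-10.6 -51.2]
ring [ 671.2 -185.7] diam 44.8 inrack [22.7 -1.7]
gear [450.6 199. ] diam 27.6 inrack [-152.6  405.7]
plate [470.6 -62.3] diam 88.0 inrack [-162.4  143.8]
plate disc [231.3 -17. ] diam 463.8 inrack [-395.1  216. ]
mat ((467.40765380859375, -352.5378723144531), (98.08218383789062, 178.62022399902344), 4.73357629776001) inrack [-198.7 -144.2]
[[   6    3    6    3    8    7    3    5    5    4    2    2    3    4    2    3    6    7    6    5    5    5    8   18   24   23   24   23    9    6]
 [   6    7    6    7    3   10    7    5    6   10    4    5    5    6    5    8    5    3    5    5    6    5    7   18   20   20   20   21    8   11]
 [   7    7    3    6    7    5    4    5    4    9    5    4    1    8    4    5    9    5    8    4    4    8    6
[... 3922 characters left out ...]
7    9   10    7    4    5    5    3 1019    4    8    5    5    8    5    8    5    6    2]
 [   7    5    6    7 1019    4    6    9    6    8    6    4    9    6    6    7   10    4    6    7    6    7    6    4    6    3    7    3    8    3]]
[[ 650.9 -113.4]
 [ 658.3 -149.8]
 [ 616.  -159.8]
 [ 606.9 -123.1]]
ctr [ 633.04081729 -136.54295372] [-9.55330175 51.51693459]
37.2 -78.5
43.5 -166.7
37.9 103.9
45.1 12.3
((631.9239501953125, -136.74314880371094), (45.016029357910156, 40.13369369506836), 11.640918731689453) [-10.68570563  51.44529929]
can ((643.006591796875, -239.0054168701172), 23.597421646118164) 57.838753845639644
ring ((660.61083984375, -193.07424926757812), 34.43180847167969)
```

```bash
cat > go.py <<'E'
import sys
from h import *
def go(x,y,z,yaw,p=True):
    st,R=tool(); d=R.T@(np.array([x,y,z])-st["eef_pos"])
    jy=np.degrees(np.arctan2(R[1,2],R[0,2])); t=(jy-yaw+90)%180-90
    print("clock %.2f pos %s jaw %.2f x-ax %s gap %.1f F %s"%(st["clock"],st["eef_pos"].round(1),jy,R[:,0].round(4),st["finger_gap"],st["wrist_force"].round(1)))
    print("shift",d.round(1),"turn",t.round(2),"j6 now",st["joints"][5].round(2)); return d,t
if __name__=="__main__": go(*map(float,sys.argv[1:5]))
E
python3 go.py 643.3 -239 205 6.5
```

```text
clock 0.45 pos [148.7 529.5 205.4] jaw 74.31 x-ax [-0.e+00 -2.e-04 -1.e+00] gap 94.0 F [-0.   1.   0.4]
shift [ 5.000e-01 -6.840e+02 -6.061e+02] turn 67.81 j6 now -0.07
```

Request:
arm_command --series '[[75, [0, -342, -303], 0], [75, [0, -342, -303], 0], [75, [0, -342, -303], 0], [75, [0, -342, -303], 0], [75, [0, -342, -303], 10], [75, [0, -342, -303], 20], [75, [0, -342, -303], 30], [75, [0, -342, -303], 34], [75, [0, -342, -303], 34]]' --newtons 40

```text
clock: 1.58
eef_pos: [396.4, 144.4, 205.4]
eef_rot: [-2.697, 1.571, -1.996]
wrist_force: [0.3, 0.9, -0.3]
finger_gap: 74.8
```

```bash
python3 go.py 643.3 -239 150 6.5
```

```text
clock 1.57 pos [396.4 144.4 205.4] jaw 40.19 x-ax [-0.e+00 -1.e-04 -1.e+00] gap 74.8 F [ 0.3  0.9 -0.3]
shift [  55.4 -452.2  -58.9] turn 33.69 j6 now -0.44
```

Request:
arm_command --series '[[75, [20, -452, -59], 10], [75, [20, -452, -59], 20], [75, [20, -452, -59], 30], [75, [20, -452, -59], 33.7], [75, [20, -452, -59], 33.7], [75, [20, -452, -59], 33.7], [75, [20, -452, -59], 33.7], [75, [20, -452, -59], 33.7], [75, [55, -452, -59], 33.7], [75, [55, -452, -59], 33.7], [75, [55, -452, -59], 33.7]]'

```text
clock: 2.95
eef_pos: [643.6, -238.0, 151.9]
eef_rot: [-0.595, 1.57, -0.48]
wrist_force: [0.4, 0.3, -0.4]
finger_gap: 75.4
```

```bash
python3 go.py 643.3 -239 14 6.5; python3 - <<'E'
from h import *
a=Cam("top"); b=Cam("side"); a.crop(240,380,100,220,5,"pics/t4.png"); b.crop(180,320,80,220,4,"pics/s4.png")
E
```

```text
clock 2.95 pos [ 643.6 -238.   151.9] jaw 6.59 x-ax [ 1.1e-03 -5.0e-04 -1.0e+00] gap 75.4 F [ 0.4  0.3 -0.4]
shift [137.9  -0.9  -0.6] turn 0.09 j6 now -0.52
```

View pics/s4.png

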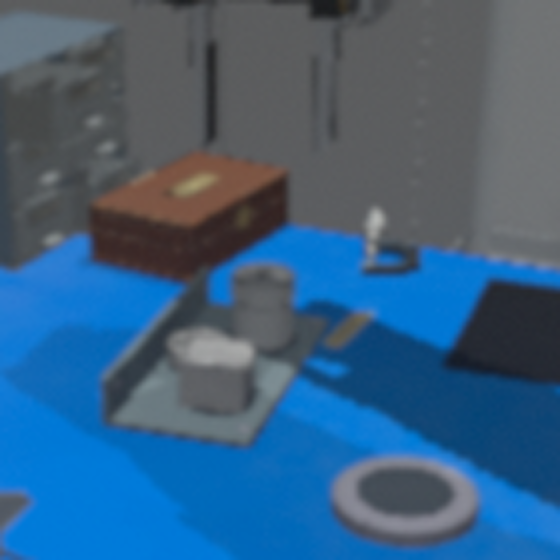

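View pics/t4.png

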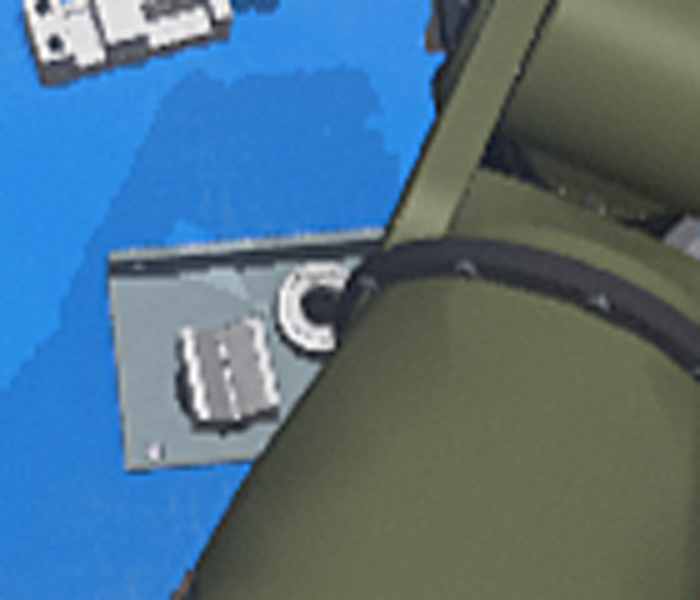

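Request:
arm_command --series '[[75, [40, -1, -0.5], 0], [75, [80, -1, -0.5], 0], [75, [110, -1, -0.5], 0], [75, [125, -1, -0.5], 0], [75, [132, -1, -0.5], 0], [75, [132, -1, -0.5], 0], [75, [132, -1, -0.5], 0]]'

```text
clock: 3.92
eef_pos: [644.1, -239.8, 21.6]
eef_rot: [-0.553, 1.567, -0.438]
wrist_force: [0.7, -0.3, 0.1]
finger_gap: 74.5
```

```bash
python3 go.py 643.3 -239 20 6.5; python3 - <<'E'
from h import *
b=Cam("side"); b.crop(180,320,100,220,5,"pics/s5.png")
E
```

```text
clock 3.92 pos [ 644.1 -239.8   21.6] jaw 6.56 x-ax [ 0.0037 -0.0017 -1.    ] gap 74.5 F [ 0.7 -0.3  0.1]
shift [ 1.6  0.9 -0.7] turn 0.06 j6 now -0.52
```

View pics/s5.png

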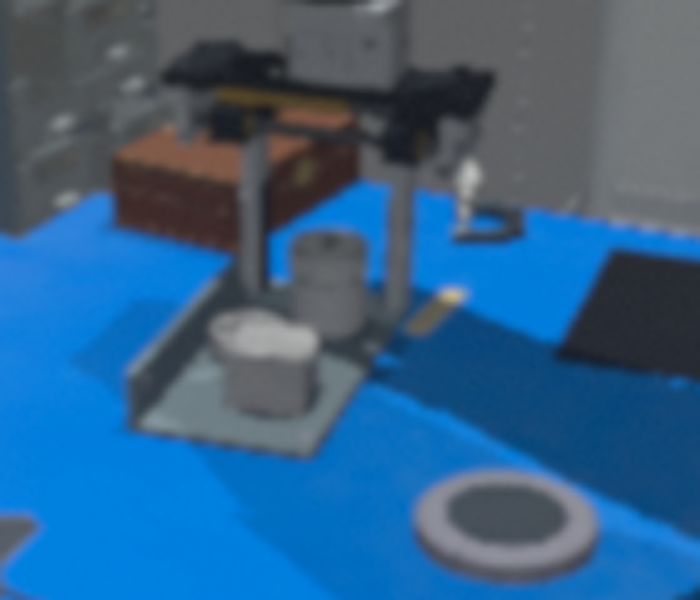

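Request:
arm_command --series '[[60, [1, 0.5, -0.5], 0], [52, [1, 0.5, -0.5], 0], [48, [1, 0.5, -0.5], 0], [44, [1, 0.5, -0.5], 0], [40, [1, 0.5, -0.5], 0], [40, [1, 0.5, -0.5], 0], [40, [1, 0.5, -0.5], 0]]' --newtons 30

```text
clock: 4.85
eef_pos: [643.4, -239.4, 20.5]
eef_rot: [-0.557, 1.567, -0.442]
wrist_force: [-1.8, 0.0, 1.1]
finger_gap: 45.8
```

```bash
python3 go.py 643.3 -239 150 6.5
```

```text
clock 4.85 pos [ 643.4 -239.4   20.5] jaw 6.56 x-ax [ 0.0034 -0.0016 -1.    ] gap 45.8 F [-1.8  0.   1.1]
shift [-129.5    0.2    0.3] turn 0.06 j6 now -0.52
```

Request:
arm_command --series '[[40, [-15, 0, 0], 0], [40, [-40, 0, 0], 0], [40, [-80, 0, 0], 0], [40, [-110, 0, 0], 0], [40, [-110, 0, 0], 0], [40, [-110, 0, 0], 0]]'

```text
clock: 5.6
eef_pos: [642.6, -239.0, 129.1]
eef_rot: [-0.577, 1.569, -0.463]
wrist_force: [0.0, 0.0, -1.9]
finger_gap: 45.2
```

```bash
python3 go.py 470.8 -394.4 130 5
```

```text
clock 5.60 pos [ 642.6 -239.   129.1] jaw 6.56 x-ax [ 1.8e-03 -9.0e-04 -1.0e+00] gap 45.2 F [ 0.   0.  -1.9]
shift [  -1.1 -134.8 -188.4] turn 1.56 j6 now -0.52
```

Request:
arm_command --series '[[40, [0, -27, -38], 1.5], [40, [0, -54, -75], 1.5], [40, [0, -81, -113], 1.5], [40, [0, -108, -150], 1.5], [40, [0, -135, -188], 1.5], [40, [0, -135, -188], 1.5], [40, [0, -135, -188], 1.5], [40, [40, -135, -188], 1.5], [40, [75, -135, -188], 1.5], [40, [90, -135, -188], 1.5], [40, [90, -135, -188], 1.5]]'

```text
clock: 6.98
eef_pos: [471.7, -394.0, 38.4]
eef_rot: [0.069, 1.57, 0.158]
wrist_force: [-0.2, 0.3, -0.9]
finger_gap: 45.3
```

```bash
python3 go.py 470.8 -394.4 17.5 5
```

```text
clock 6.97 pos [ 471.7 -394.    38.4] jaw 5.11 x-ax [ 8.e-04  1.e-04 -1.e+00] gap 45.3 F [-0.2  0.3 -0.9]
shift [20.9 -0.4 -0.9] turn 0.11 j6 now -0.85
```

Request:
arm_command --series '[[40, [10, 0, -0.5], 0], [40, [16, 0, -0.5], 0], [40, [19, 0, -0.5], 0], [40, [20, 0, -0.5], 0], [40, [20.5, 0, -0.5], 0], [40, [20.5, 0, -0.5], 0]]'

```text
clock: 7.72
eef_pos: [471.2, -394.1, 18.0]
eef_rot: [-0.171, 1.57, -0.081]
wrist_force: [-0.2, -0.6, -1.2]
finger_gap: 45.5
```

```bash
python3 go.py 470.8 -394.4 17.5 5
```

```text
clock 7.72 pos [ 471.2 -394.1   18. ] jaw 5.10 x-ax [ 1.e-03 -1.e-04 -1.e+00] gap 45.5 F [-0.2 -0.6 -1.2]
shift [ 0.5 -0.3 -0.5] turn 0.1 j6 now -0.85
```

Request:
arm_command --series '[[40, [0.8, 0, 0], 0], [40, [1, 0, 0], 0], [50, [1, 0, 0], 0], [60, [1, 0, 0], 0], [70, [1, 0, 0], 0], [70, [1, 0, 0], 0], [70, [-30, 0, 0], 0], [70, [-75, 0, 0], 0], [70, [-115, 0, 0], 0], [70, [-115, 0, 0], 0]]'

```text
clock: 8.98
eef_pos: [472.1, -395.0, 136.3]
eef_rot: [-0.745, 1.564, -0.656]
wrist_force: [0.3, 0.5, -0.6]
finger_gap: 70.0
```

```bash
python3 go.py 632.3 -136.6 135 12
```

```text
clock 8.97 pos [ 472.1 -395.   136.3] jaw 5.11 x-ax [ 0.0051 -0.0039 -1.    ] gap 70.0 F [ 0.3  0.5 -0.6]
shift [  1.1 243.1 182.6] turn -6.89 j6 now -0.85
```

Request:
arm_command --series '[[72, [0, 48, 36], -6.9], [72, [0, 97, 73], -6.9], [72, [0, 146, 110], -6.9], [72, [0, 194, 146], -6.9], [72, [0, 243, 182.5], -6.9], [72, [0, 243, 182.5], -6.9], [72, [0, 243, 182.5], -6.9], [72, [0, 243, 182.5], -6.9], [72, [0, 243, 182.5], -6.9]]'

```text
clock: 10.1
eef_pos: [631.9, -137.8, 136.1]
eef_rot: [-0.868, 1.564, -0.66]
wrist_force: [-0.5, -0.3, 0.8]
finger_gap: 72.1
```

```bash
python3 go.py 632.3 -136.6 9 12; python3 - <<'E'
from h import *
b=Cam("side"); b.crop(180,340,60,200,4,"pics/s6.png")
E
```

```text
clock 10.10 pos [ 631.9 -137.8  136.1] jaw 11.92 x-ax [ 0.0051 -0.0039 -1.    ] gap 72.1 F [-0.5 -0.3  0.8]
shift [127.1   1.7   0.2] turn -0.08 j6 now -0.48
```

View pics/s6.png

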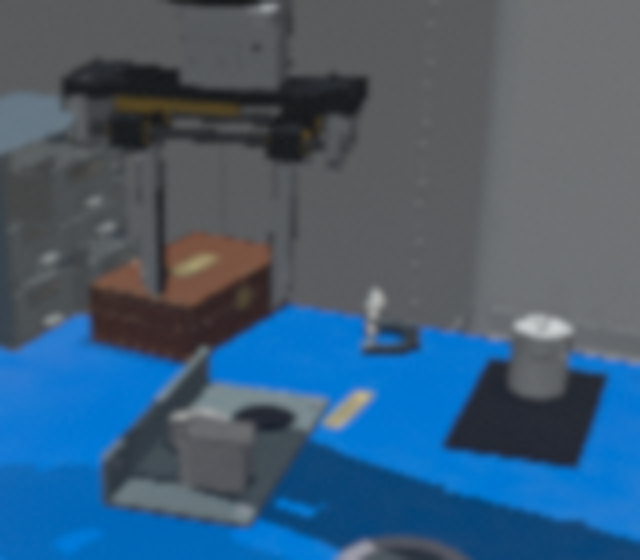

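Request:
arm_command --series '[[72, [40, 1.5, 0], 0], [72, [80, 1.5, 0], 0], [72, [105, 1.5, 0], 0], [72, [118, 1.5, 0], 0], [72, [124, 1.5, 0], 0], [72, [125, 1.5, 0], 0], [72, [125, 1.5, 0], 0]]'

```text
clock: 11.02
eef_pos: [632.7, -136.8, 12.1]
eef_rot: [-0.799, 1.563, -0.59]
wrist_force: [0.2, -0.0, -0.1]
finger_gap: 72.1
```

```bash
python3 go.py 632.3 -136.6 10 12; python3 - <<'E'
from h import *
b=Cam("side"); b.crop(180,300,100,200,6,"pics/s7.png")
E
```

```text
clock 11.03 pos [ 632.7 -136.8   12.1] jaw 11.93 x-ax [ 0.0064 -0.0043 -1.    ] gap 72.1 F [ 0.2 -0.  -0.1]
shift [ 2.1  0.3 -0.4] turn -0.07 j6 now -0.48
```

View pics/s7.png

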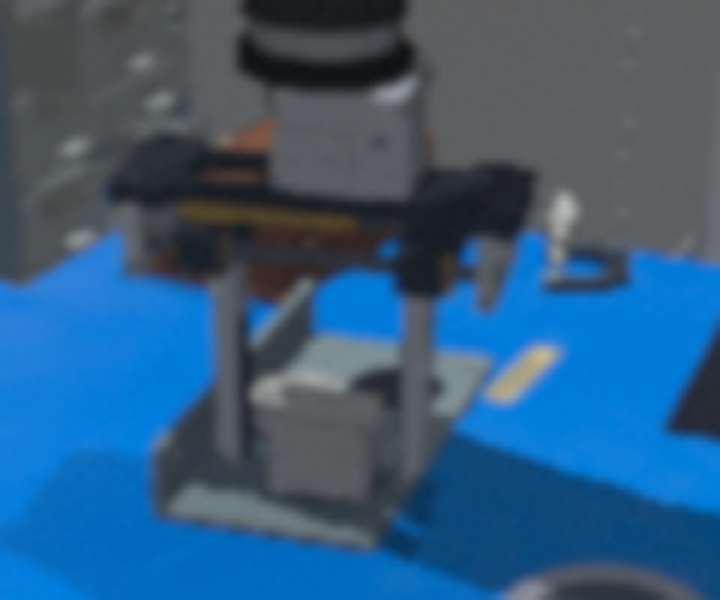

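Block sits between the fingers; close on it.

Request:
arm_command --series '[[60, [2, 0, -0.4], 0], [52, [2, 0, -0.4], 0], [47, [2, 0, -0.4], 0], [43, [2, 0, -0.4], 0], [38, [2, 0, -0.4], 0], [38, [2, 0, -0.4], 0], [38, [2, 0, -0.4], 0]]' --newtons 40

```text
clock: 11.95
eef_pos: [632.3, -136.9, 10.1]
eef_rot: [-0.809, 1.563, -0.601]
wrist_force: [0.4, -0.3, 1.5]
finger_gap: 44.2
```

Request:
arm_command --series '[[38, [-10, 0, 0], 0], [38, [-30, 0, 0], 0], [38, [-65, 0, 0], 0], [38, [-90, 0, 0], 0], [38, [-90, 0, 0], 0], [38, [-90, 0, 0], 0]]'

```text
clock: 12.7
eef_pos: [631.3, -136.4, 99.3]
eef_rot: [-0.857, 1.564, -0.649]
wrist_force: [-0.3, -0.5, -3.8]
finger_gap: 44.6
```

```bash
python3 go.py 464 -310.7 100 5
```

```text
clock 12.70 pos [ 631.3 -136.4   99.3] jaw 11.93 x-ax [ 0.0053 -0.004  -1.    ] gap 44.6 F [-0.3 -0.5 -3.8]
shift [  -0.8 -136.  -199.7] turn 6.93 j6 now -0.48
```

Request:
arm_command --series '[[38, [0, -27, -40], 3], [38, [0, -54, -80], 6.9], [38, [0, -82, -120], 6.9], [38, [0, -109, -160], 6.9], [38, [0, -136, -200], 6.9], [38, [0, -136, -200], 6.9], [38, [0, -136, -200], 6.9], [38, [30, -136, -200], 6.9], [38, [60, -136, -200], 6.9], [38, [75, -136, -200], 6.9], [38, [75, -136, -200], 6.9], [38, [75, -136, -200], 6.9]]'

```text
clock: 14.2
eef_pos: [464.8, -311.2, 25.2]
eef_rot: [-0.729, 1.563, -0.641]
wrist_force: [-0.9, -0.8, -3.2]
finger_gap: 44.7
```

```bash
python3 go.py 464 -310.7 7.2 5
```

```text
clock 14.20 pos [ 464.8 -311.2   25.2] jaw 5.05 x-ax [ 0.0065 -0.0049 -1.    ] gap 44.7 F [-0.9 -0.8 -3.2]
shift [18.   0.7 -0.9] turn 0.05 j6 now -0.74
```

Request:
arm_command --series '[[38, [10, 0, 0], 0], [38, [15, 0, 0], 0], [38, [17, 0, 0], 0], [38, [17.5, 0, 0], 0], [38, [18, 0, 0], 0], [38, [18, 0, 0], 0], [38, [18, 0, 0], 0]]'

```text
clock: 15.08
eef_pos: [465.0, -311.4, 7.3]
eef_rot: [-0.737, 1.563, -0.649]
wrist_force: [-0.5, -0.2, -4.0]
finger_gap: 44.3
```

```bash
python3 go.py 464 -310.7 7.2 5
```

```text
clock 15.07 pos [ 465.  -311.4    7.3] jaw 5.06 x-ax [ 0.0066 -0.005  -1.    ] gap 44.3 F [-0.5 -0.2 -4. ]
shift [ 0.   0.7 -0.9] turn 0.06 j6 now -0.74
```

Request:
arm_command --series '[[38, [0.8, 0, 0], 0], [38, [1.2, 0, 0], 0], [38, [1.2, 0, 0], 0], [38, [1.2, 0, 0], 0]]'

```text
clock: 15.58
eef_pos: [465.0, -311.4, 7.0]
eef_rot: [-0.74, 1.562, -0.652]
wrist_force: [-4.7, 4.0, 9.8]
finger_gap: 44.4
```

Request:
arm_command --series '[[50, [0, 0, 0], 0], [60, [0, 0, 0], 0], [70, [0, 0, 0], 0], [70, [0, 0, 0], 0], [70, [-30, 0, 0], 0], [70, [-75, 0, 0], 0], [70, [-120, 0, 0], 0], [70, [-160, 0, 0], 0], [70, [-160, 0, 0], 0]]'

```text
clock: 16.7
eef_pos: [464.9, -311.3, 170.0]
eef_rot: [-0.741, 1.557, -0.653]
wrist_force: [1.0, -1.0, -0.3]
finger_gap: 69.7
```

```bash
python3 go.py 464 -310.7 7.2 5; python3 m2.py | grep -v "^ *\["; python3 - <<'E'
from h import *
a=Cam("top"); a.crop(240,380,130,250,5,"pics/t8.png")
b=Cam("side"); b.crop(180,340,100,220,4,"pics/s8.png")
E
```

```text
clock 16.70 pos [ 464.9 -311.3  170. ] jaw 5.06 x-ax [ 0.0111 -0.0085 -0.9999] gap 69.7 F [ 1.  -1.  -0.3]
shift [162.8   2.2  -2.6] turn 0.06 j6 now -0.74
front [ 596.4 -174.3] -83.67
back [ 702.9 -187.2] -83.52
left [643.2 -81.7] 6.62
right [ 660.9 -290.7] 6.51
depth 104.42356 width -209.6888
O [ 648.29146871 -186.61254613] yaw 6.5425 back [ 668.16122095 -184.33374255] L [ 630.44472804 -136.31847245] R [ 642.29450669 -239.64118412]
can [ 608.4 -269.8] diam 4.6 inrack [-49.1 -78.1]
ring [ 669.2 -186.5] diam 50.0 inrack [20.8 -2.2]
gear [450.5 198.9] diam 27.4 inrack [-152.5  405.6]
plate [470.4 -62.3] diam 88.2 inrack [-162.6  143.8]
plate disc [212.6 -30.7] diam 429.6 inrack [-415.1  204.6]
mat ((469.47613525390625, -344.3511962890625), (142.8223114013672, 164.4729766845703), 1.21068274974823) inrack [-195.6 -136.3]
```

View pics/t8.png

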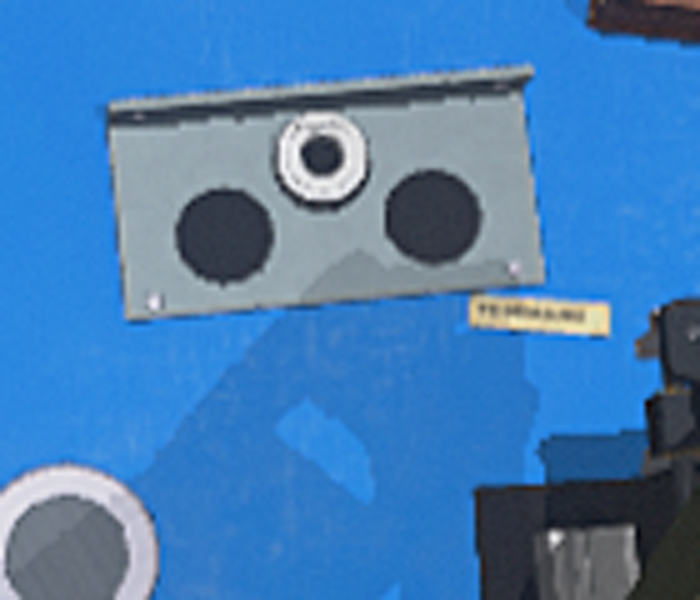

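View pics/s8.png

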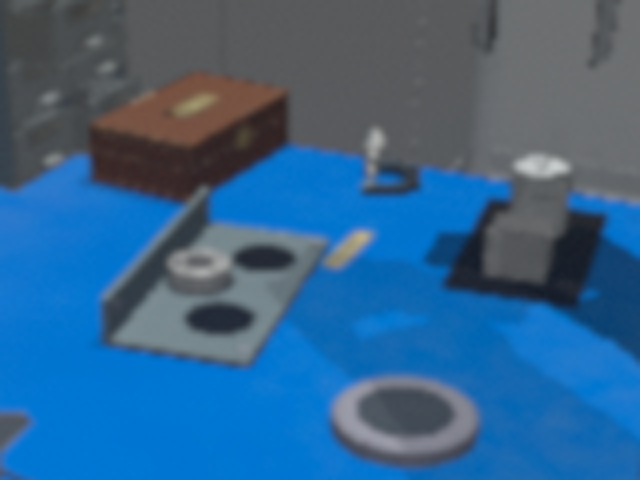

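```bash
cat > m3.py <<'E'
from m1 import *
g=im.mean(2)
def disc(mask,win,z,name,sub=None):
    x0,x1,y0,y1=win; m=np.zeros(mask.shape,np.uint8); m[y0:y1,x0:x1]=mask[y0:y1,x0:x1]
    ct=max(cv2.findContours(m,0,1)[0],key=cv2.contourArea)
    hull=np.zeros_like(m); cv2.drawContours(hull,[ct],-1,1,-1)
    ys,xs=np.nonzero(hull); W=a.onz(np.c_[xs,ys],z)[:,:2]; c=W.mean(0)
    px=np.linalg.norm(a.onz([(xs.mean(),ys.mean())],z)-a.onz([(xs.mean()+1,ys.mean())],z)); py=np.linalg.norm(a.onz([(xs.mean(),ys.mean())],z)-a.onz([(xs.mean(),ys.mean()+1)],z))
    print(name,c.round(1),"eqdiam",(2*np.sqrt(len(xs)*px*py/np.pi)).round(1),"inrack",inr(c).round(1)); return c
E
python3 - <<'E'
from m3 import *
disc((g<85),(272,298,164,190),6,"Ldisc"); disc((g<85),(315,340,160,187),6,"Rdisc")
disc((g>165)&(br<40),(292,317,150,175),22,"ring165"); disc((g>140)&(br<12),(292,317,148,175),22,"ring140")
disc((g<90),(298,310,156,167),22,"hole top"); 
disc((g>150)&(br<60),(225,280,215,268),12,"plate"); disc((g>165)&(br<60),(135,155,235,258),9,"gear")
print(g[145:178,304].astype(int)); print(g[161,288:322].astype(int))
E
```

```text
front [ 596.4 -174.3] -83.67
back [ 702.9 -187.2] -83.53
left [639.1 -82.1] 6.57
right [ 656.5 -291.3] 6.43
depth 104.413155 width -209.79681
Ldisc [ 631.4 -136.5] eqdiam 47.4 inrack [-11.   51.7]
Rdisc [ 643.4 -240. ] eqdiam 47.2 inrack [-10.9 -52.4]
ring165 [ 669.5 -183.8] eqdiam 45.2 inrack [21.4  0.4]
ring140 [ 669. -183.] eqdiam 44.9 inrack [21.   1.2]
hole top [ 668.8 -182.7] eqdiam 19.1 inrack [20.8  1.6]
plate [471.1 -61.8] eqdiam 87.3 inrack [-161.8  144.2]
gear [450.6 198.4] eqdiam 25.6 inrack [-152.5  405. ]
[121 132 174 151  57  66  59 155 235 198 172 210  70  65  58  62  60  58
  50  59 164 236 213 202 213  73  63 116 169 160 160 161 161]
[163 162 159 161 164 161 101 114 239 211 229 231  89  47  58  60  60  59
  59  43 103 217 222 222 219 125 158 160 161 161 160 162 161 160]
```

```bash
python3 go.py 669.3 -183.7 170 96.5
```

```text
clock 16.90 pos [ 463.5 -310.2  165.6] jaw 5.06 x-ax [ 0.005  -0.0038 -1.    ] gap 70.3 F [-0.8  0.5 -1.1]
shift [ -3.9 107.9 216.2] turn 88.56 j6 now -0.74
```

Request:
arm_command --series '[[70, [0, 27, 54], 10], [70, [0, 54, 108], 20], [70, [0, 81, 162], 30], [70, [0, 108, 216], 40], [70, [0, 108, 216], 50], [70, [0, 108, 216], 60], [70, [0, 108, 216], 70], [70, [0, 108, 216], 80], [70, [40, 108, 216], 88.5], [70, [60, 108, 216], 88.5], [70, [60, 108, 216], 88.5]]'

```text
clock: 18.27
eef_pos: [668.6, -183.6, 103.9]
eef_rot: [0.334, 1.568, -1.119]
wrist_force: [0.3, 0.3, 0.6]
finger_gap: 70.2
```

```bash
python3 go.py 669.3 -183.7 9 96.5
```

```text
clock 18.27 pos [ 668.6 -183.6  103.9] jaw -83.25 x-ax [ 0.0012 -0.0026 -1.    ] gap 70.2 F [0.3 0.3 0.6]
shift [94.9  0.6 -0.1] turn 0.25 j6 now 1.13
```

Request:
arm_command --series '[[70, [35, 0.6, 0], 0], [70, [65, 0.6, 0], 0], [70, [85, 0.6, 0], 0], [70, [92, 0.6, 0], 0], [70, [94, 0.6, 0], 0], [70, [95, 0.6, 0], 0], [70, [95, 0.6, 0], 0]]'

```text
clock: 19.15
eef_pos: [669.7, -183.9, 9.7]
eef_rot: [0.531, 1.567, -0.922]
wrist_force: [-0.3, -0.1, 1.2]
finger_gap: 70.1
```

```bash
python3 go.py 669.3 -183.7 9 96.5; python3 - <<'E'
from h import *
b=Cam("side"); b.crop(180,300,100,200,6,"pics/s9.png")
E
```

```text
clock 19.15 pos [ 669.7 -183.9    9.7] jaw -83.25 x-ax [ 0.0022 -0.0029 -1.    ] gap 70.1 F [-0.3 -0.1  1.2]
shift [ 0.7 -0.3 -0.2] turn 0.25 j6 now 1.13
```

View pics/s9.png

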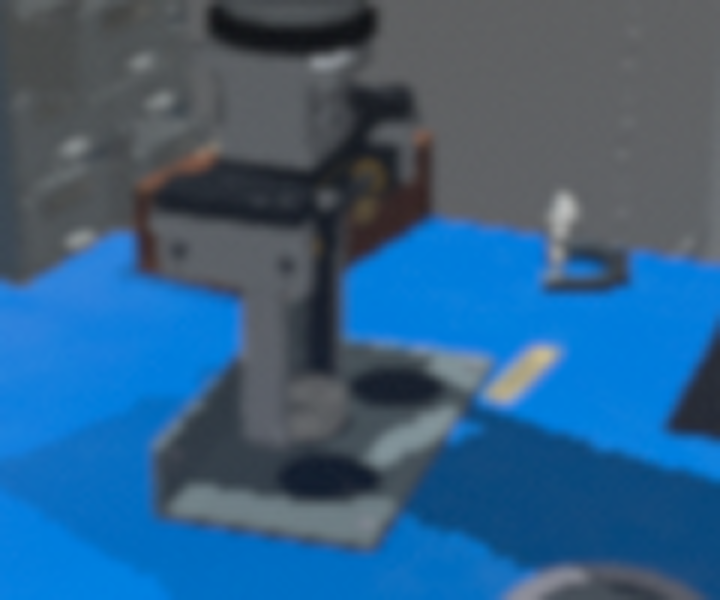

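Request:
arm_command --series '[[58, [0.7, 0, 0], 0], [52, [0.7, 0, 0], 0], [48, [0.7, 0, 0], 0], [44, [0.7, 0, 0], 0], [38, [0.7, 0, 0], 0], [38, [0.7, 0, 0], 0], [38, [0.7, 0, 0], 0]]' --newtons 40

```text
clock: 20.08
eef_pos: [669.6, -183.8, 8.9]
eef_rot: [0.52, 1.567, -0.933]
wrist_force: [-0.4, 0.7, -0.9]
finger_gap: 43.3
```

Request:
arm_command --series '[[38, [-10, 0, 0], 0], [38, [-30, 0, 0], 0], [38, [-65, 0, 0], 0], [38, [-90, 0, 0], 0], [38, [-90, 0, 0], 0], [38, [-90, 0, 0], 0]]'

```text
clock: 20.82
eef_pos: [669.0, -183.5, 98.1]
eef_rot: [0.294, 1.568, -1.159]
wrist_force: [-0.5, 0.2, -2.9]
finger_gap: 43.4
```

```bash
python3 go.py 471 -62 100 96.5;  python3 - <<'E'
from h import *
b=Cam("side"); b.crop(180,300,70,200,4.5,"pics/s10.png")
E
```

```text
clock 20.82 pos [ 669.  -183.5   98.1] jaw -83.25 x-ax [ 0.0011 -0.0025 -1.    ] gap 43.4 F [-0.5  0.2 -2.9]
shift [  -2.4 -182.4 -143.9] turn 0.25 j6 now 1.13
```

View pics/s10.png

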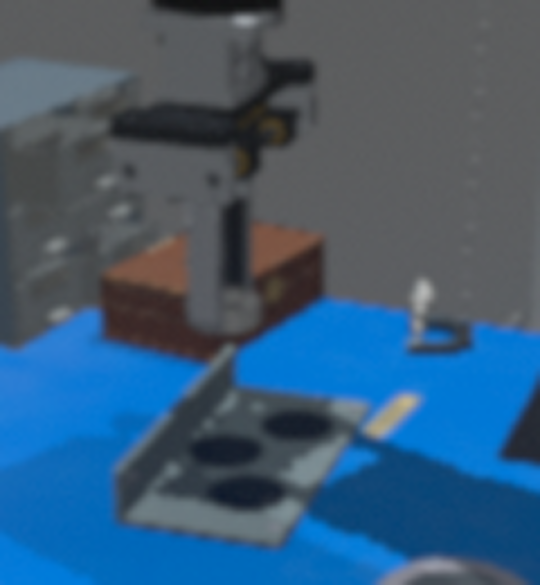

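Request:
arm_command --series '[[38, [0, -45, -36], 0], [38, [0, -91, -72], 0], [38, [0, -136, -108], 0], [38, [0, -182.4, -144], 0], [38, [0, -182.4, -144], 0], [38, [0, -182.4, -144], 0], [38, [20, -182.4, -144], 0], [38, [45, -182.4, -144], 0], [38, [60, -182.4, -144], 0], [38, [65, -182.4, -144], 0], [38, [65, -182.4, -144], 0]]'

```text
clock: 22.25
eef_pos: [471.2, -62.2, 32.4]
eef_rot: [0.081, 1.568, -1.372]
wrist_force: [0.9, -0.3, -1.6]
finger_gap: 43.5
```

```bash
python3 go.py 470.8 -62 15 96.5; python3 - <<'E'
from h import *
b=Cam("side"); b.crop(220,340,130,230,6,"pics/s11.png")
a=Cam("top"); a.crop(220,330,140,260,5,"pics/t11.png")
E
```

```text
clock 22.25 pos [471.2 -62.2  32.4] jaw -83.26 x-ax [ 5.0e-04 -2.3e-03 -1.0e+00] gap 43.5 F [ 0.9 -0.3 -1.6]
shift [17.4 -0.4 -0.3] turn 0.24 j6 now 1.25
```

View pics/s11.png

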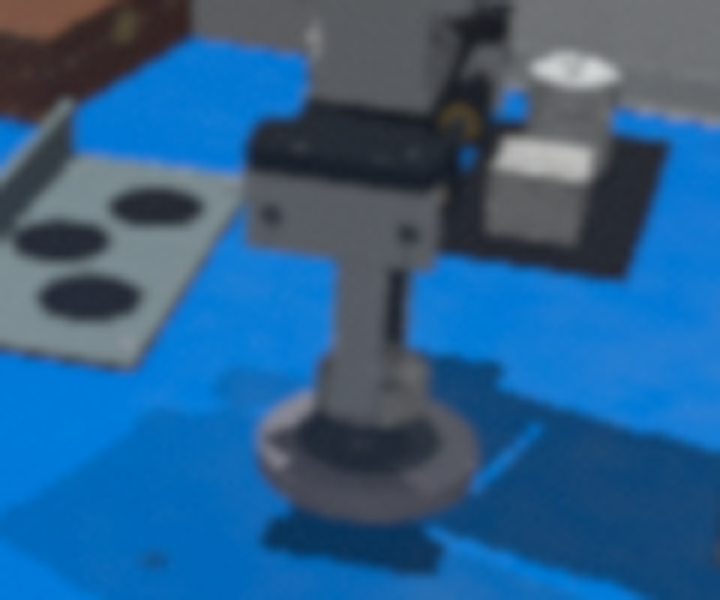

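Request:
arm_command --series '[[38, [9, 0, 0], 0], [38, [14, 0, 0], 0], [38, [16.5, 0, 0], 0], [38, [17.2, 0, 0], 0], [38, [17.8, 0, 0], 0], [38, [17.8, 0, 0], 0], [38, [17.8, 0, 0], 0]]'

```text
clock: 23.22
eef_pos: [471.4, -62.2, 15.2]
eef_rot: [0.431, 1.568, -1.022]
wrist_force: [1.0, -0.8, -1.4]
finger_gap: 43.5
```

```bash
python3 go.py 470.8 -62 15 96.5
```

```text
clock 23.23 pos [471.4 -62.2  15.2] jaw -83.25 x-ax [ 0.0015 -0.0025 -1.    ] gap 43.5 F [ 1.  -0.8 -1.4]
shift [ 0.2 -0.6 -0.3] turn 0.25 j6 now 1.25
```

Request:
arm_command --series '[[38, [0.7, -0.5, 0], 0], [38, [1, -0.5, 0], 0], [38, [1, -0.5, 0], 0], [48, [0.5, -0.5, 0], 0], [56, [0.5, -0.5, 0], 0], [65, [0.5, -0.5, 0], 0], [65, [0.5, -0.5, 0], 0], [65, [-30, 0, 0], 0], [65, [-80, 0, 0], 0], [65, [-120, 0, 0], 0], [65, [-120, 0, 0], 0]]'

```text
clock: 24.6
eef_pos: [472.5, -62.1, 137.9]
eef_rot: [0.963, 1.563, -0.49]
wrist_force: [0.1, -0.6, -0.5]
finger_gap: 65.0
```

```bash
python3 go.py 450.6 198.7 120 96.5
```

```text
clock 24.60 pos [472.5 -62.1 137.9] jaw -83.25 x-ax [ 0.0067 -0.0036 -1.    ] gap 65.0 F [ 0.1 -0.6 -0.5]
shift [  16.8    8.8 -261.7] turn 0.25 j6 now 1.25
```

Request:
arm_command --series '[[50, [0, 2, -52], 0], [50, [0, 4, -104], 0], [50, [0, 6, -157], 0], [50, [0, 8, -209], 0], [50, [0, 8.8, -261.7], 0], [50, [0, 8.8, -261.7], 0], [50, [0, 8.8, -261.7], 0], [50, [17, 8.8, -261.7], 0], [50, [17, 8.8, -261.7], 0]]'

```text
clock: 25.72
eef_pos: [450.2, 197.4, 118.7]
eef_rot: [0.663, 1.565, -0.792]
wrist_force: [-0.1, 0.1, 1.3]
finger_gap: 50.3
```

```bash
python3 - <<'E'
from m3 import *
from go import go
disc((g>165)&(br<40)&(P[:,:,2]>20) if 0 else (g>165)&(br<40),(240,268,220,255),28,"ring165")
disc((g>150)&(br<60),(225,280,215,268),12,"plate")
disc((g<85),(290,318,146,175),6,"Bdisc"); disc((g<85),(272,298,164,190),6,"Ldisc"); disc((g<85),(315,340,160,187),6,"Rdisc")
a.crop(220,330,140,270,5,"pics/t12.png")
b=Cam("side"); b.crop(180,300,150,300,4,"pics/s12.png")
go(450.6,198.7,5,96.5)
E
```

```text
front [ 596.6 -174.3] -83.48
back [ 702.9 -187.2] -83.52
left [639.1 -82.1] 6.58
right [ 660.9 -290.7] 6.51
depth 104.14629 width -209.72159
ring165 [473.  -63.4] eqdiam 76.6 inrack [-160.2  142.3]
plate [470.6 -62. ] eqdiam 88.4 inrack [-162.4  144. ]
Bdisc [ 668.8 -184.8] eqdiam 47.6 inrack [20.4 -0.6]
Ldisc [ 631.3 -136.5] eqdiam 47.2 inrack [-11.3  51.7]
Rdisc [ 643.2 -239.9] eqdiam 47.4 inrack [-11.2 -52.4]
clock 25.82 pos [450.8 197.9 120. ] jaw -83.32 x-ax [ 0.0065 -0.0037 -1.    ] gap 50.2 F [0.2 0.4 0.3]
shift [115.   -0.8  -1.3] turn 0.18 j6 now 1.8
```

View pics/t12.png

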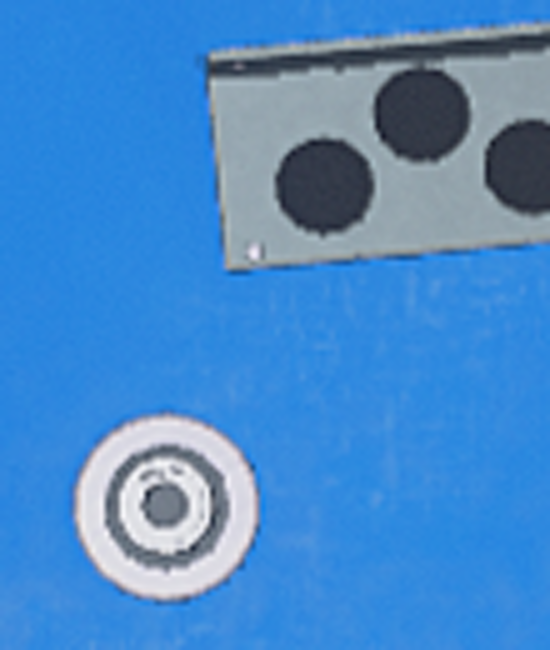

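View pics/s12.png

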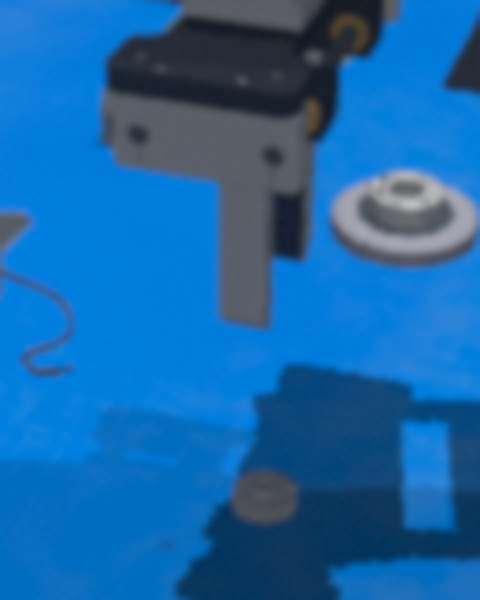

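Request:
arm_command --series '[[50, [40, -0.8, -1.3], 0], [50, [80, -0.8, -1.3], 0], [50, [105, -0.8, -1.3], 0], [50, [114, -0.8, -1.3], 0], [50, [116, -0.8, -1.3], 0], [50, [116, -0.8, -1.3], 0], [50, [116, -0.8, -1.3], 0]]'

```text
clock: 26.7
eef_pos: [451.1, 198.8, 4.8]
eef_rot: [1.068, 1.562, -0.386]
wrist_force: [0.5, -0.6, 0.5]
finger_gap: 50.0
```

```bash
python3 - <<'E'
from h import *
from go import go
b=Cam("side"); b.crop(210,290,220,300,7,"pics/s13.png")
go(450.6,198.7,2.5,96.5)
E
```

```text
clock 26.75 pos [451.  198.8   4.7] jaw -83.32 x-ax [ 0.0077 -0.0033 -1.    ] gap 50.0 F [ 0.4 -0.3 -0.4]
shift [ 2.2 -0.5  0.1] turn 0.18 j6 now 1.8
```

View pics/s13.png

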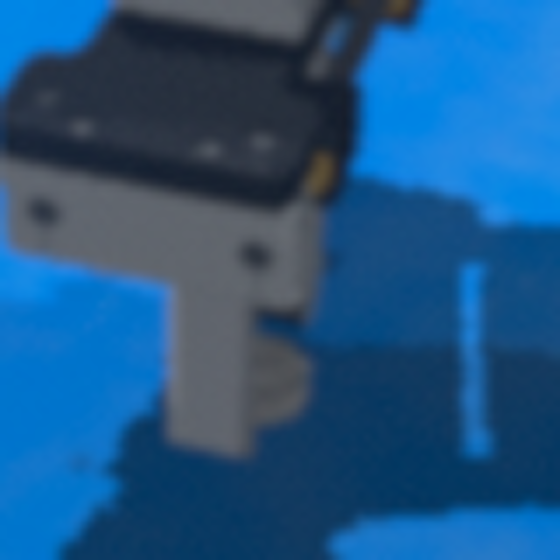

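Request:
arm_command --series '[[50, [1.5, -0.5, 0], 0], [42, [2, -0.5, 0], 0], [36, [2, -0.5, 0], 0], [32, [2, -0.5, 0], 0], [28, [2, -0.5, 0], 0], [22, [2, -0.5, 0], 0], [22, [2, -0.5, 0], 0], [22, [2, -0.5, 0], 0]]' --newtons 25

```text
clock: 27.75
eef_pos: [450.6, 198.8, 2.7]
eef_rot: [1.05, 1.562, -0.404]
wrist_force: [0.9, 0.2, 0.6]
finger_gap: 28.1
```

```bash
python3 - <<'E'
from go import go
go(450.6,198.7,2.5,96.5)
E
```

```text
clock 27.75 pos [450.6 198.8   2.7] jaw -83.32 x-ax [ 0.0077 -0.0033 -1.    ] gap 28.1 F [0.9 0.2 0.6]
shift [0.2 0.  0.1] turn 0.18 j6 now 1.8
```

Request:
arm_command --series '[[22, [-10, 0, 0], 0], [22, [-30, 0, 0], 0], [22, [-65, 0, 0], 0], [22, [-100, 0, 0], 0], [22, [-100, 0, 0], 0], [22, [-100, 0, 0], 0]]'

```text
clock: 28.5
eef_pos: [449.5, 199.0, 102.3]
eef_rot: [1.006, 1.563, -0.448]
wrist_force: [0.5, -0.4, -1.7]
finger_gap: 27.9
```

```bash
python3 - <<'E'
from h import *
from go import go
b=Cam("side"); b.crop(200,290,190,300,5,"pics/s14.png")
go(668.9,-184.7,100,96.5)
E
```

```text
clock 28.55 pos [449.3 198.9 101.9] jaw -83.32 x-ax [ 0.0063 -0.0037 -1.    ] gap 28.0 F [ 0.5 -0.3 -0.6]
shift [  4.7 173.5 406.5] turn 0.18 j6 now 1.8
```

View pics/s14.png

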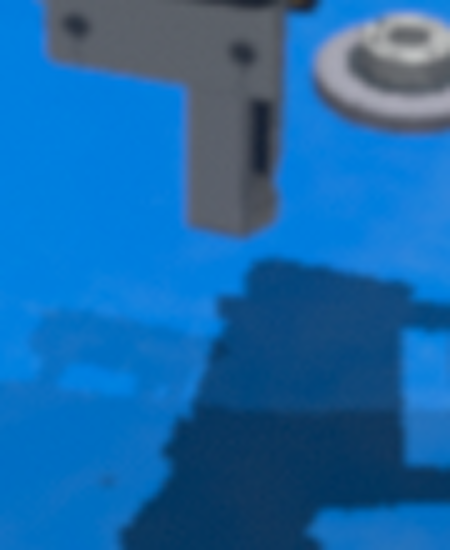

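Request:
arm_command --series '[[22, [0, 20, 48], 0], [22, [0, 43, 101], 0], [22, [0, 65, 152], 0], [22, [0, 87, 203], 0], [22, [0, 108, 254], 0], [22, [0, 130, 305], 0], [22, [0, 152, 356], 0], [22, [0, 173.5, 406.5], 0], [22, [0, 173.5, 406.5], 0], [22, [0, 173.5, 406.5], 0], [22, [30, 173.5, 406.5], 0], [22, [30, 173.5, 406.5], 0]]'

```text
clock: 30.05
eef_pos: [667.7, -183.1, 72.5]
eef_rot: [0.621, 1.568, -0.832]
wrist_force: [0.7, 0.1, -0.4]
finger_gap: 28.3
```

```bash
python3 go.py 668.9 -184.7 8.7 96.5
```

```text
clock 30.05 pos [ 667.7 -183.1   72.5] jaw -83.25 x-ax [ 0.002  -0.0022 -1.    ] gap 28.3 F [ 0.7  0.1 -0.4]
shift [63.8  0.9  1.6] turn 0.25 j6 now 1.13
```

Request:
arm_command --series '[[22, [25, 0.9, 1.6], 0], [22, [45, 0.9, 1.6], 0], [22, [57, 0.9, 1.6], 0], [22, [61, 0.9, 1.6], 0], [22, [63, 0.9, 1.6], 0], [22, [63, 0.9, 1.6], 0], [22, [63, 0.9, 1.6], 0]]'

```text
clock: 30.92
eef_pos: [669.1, -184.8, 10.1]
eef_rot: [0.721, 1.567, -0.731]
wrist_force: [0.4, 0.4, -0.4]
finger_gap: 27.8
```

```bash
python3 go.py 668.9 -184.7 8.7 96.5
```

```text
clock 30.93 pos [ 669.1 -184.8   10.1] jaw -83.24 x-ax [ 0.0028 -0.0025 -1.    ] gap 27.8 F [ 0.4  0.4 -0.4]
shift [ 1.4 -0.2 -0.1] turn 0.26 j6 now 1.13
```

Request:
arm_command --series '[[22, [1, 0, 0], 0], [22, [1.5, 0, 0], 0], [22, [1.8, 0, 0], 0], [22, [1.8, 0, 0], 0]]'

```text
clock: 31.42
eef_pos: [669.2, -184.8, 8.7]
eef_rot: [0.743, 1.567, -0.71]
wrist_force: [-3.1, 1.2, 5.0]
finger_gap: 28.0
```

```bash
python3 go.py 668.9 -184.7 8.7 96.5
```

```text
clock 31.43 pos [ 669.2 -184.8    8.7] jaw -83.25 x-ax [ 0.003  -0.0026 -1.    ] gap 28.0 F [-3.1  1.2  5. ]
shift [-0.  -0.3 -0.2] turn 0.25 j6 now 1.13
```

Contact felt (5 N). Release and lift.

Request:
arm_command --series '[[30, [0, 0, 0], 0], [36, [0, 0, 0], 0], [44, [0, 0, 0], 0], [50, [0, 0, 0], 0], [50, [-10, 0, 0], 0], [50, [-40, 0, 0], 0], [50, [-80, 0, 0], 0], [50, [-130, 0, 0], 0], [50, [-130, 0, 0], 0], [50, [-130, 0, 0], 0]]'

```text
clock: 32.67
eef_pos: [668.6, -184.4, 138.4]
eef_rot: [0.701, 1.567, -0.752]
wrist_force: [0.5, -0.2, 0.3]
finger_gap: 49.7
```

```bash
python3 go.py 464.9 -311.3 135 5
```

```text
clock 32.67 pos [ 668.6 -184.4  138.4] jaw -83.25 x-ax [ 0.0026 -0.0024 -1.    ] gap 49.7 F [ 0.5 -0.2  0.3]
shift [   3.2 -217.2  102. ] turn -88.25 j6 now 1.13
```

```bash
python3 - <<'E'
from h import *
a=Cam("top"); a.crop(320,430,190,290,6,"pics/t15.png")
P=a.cloud(); V=P[200:285,320:430].reshape(-1,3); 
S=V[(V[:,2]>50)&(V[:,2]<65)]; print("can",len(S),cv2.minEnclosingCircle(S[:,:2].astype(np.float32)))
S=V[(V[:,2]>35.5)&(V[:,2]<44)&(V[:,1]>-350)]; print("blk",len(S),cv2.minAreaRect(S[:,:2].astype(np.float32)))
E
```

```text
can 325 ((471.34527587890625, -394.1915283203125), 23.932825088500977)
blk 148 ((465.1387634277344, -311.0855407714844), (44.76496505737305, 40.68077850341797), 5.633946418762207)
```

View pics/t15.png

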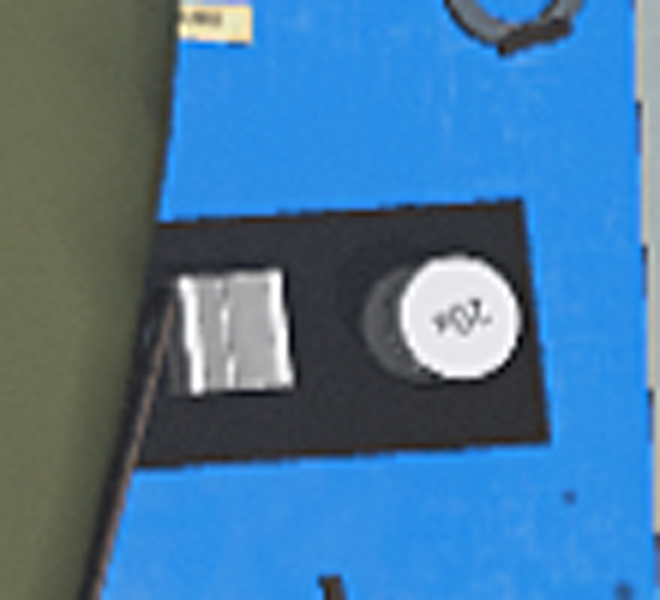

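Request:
arm_command --series '[[70, [0, -50, 24], -10], [70, [0, -100, 47], -20], [70, [0, -150, 71], -30], [70, [0, -200, 94], -40], [70, [0, -217, 102], -50], [70, [0, -217, 102], -60], [70, [0, -217, 102], -70], [70, [0, -217, 102], -80], [70, [0, -217, 102], -88], [70, [0, -217, 102], -88], [70, [20, -217, 102], -88], [70, [20, -217, 102], -88]]' --newtons 40

```text
clock: 34.22
eef_pos: [464.1, -310.6, 116.0]
eef_rot: [3.029, 1.569, 3.109]
wrist_force: [-0.5, -0.3, 0.1]
finger_gap: 70.0
```

```bash
python3 go.py 465 -311.3 7.5 5; python3 - <<'E'
from m3 import *
disc((g>150)&(br<60),(225,280,215,268),12,"plate")
disc((g>165)&(br<40),(294,314,150,172),15,"gear")
a.crop(230,340,135,265,5,"pics/t16.png")
b=Cam("side"); b.crop(180,300,130,230,6,"pics/s16.png")
E
```

```text
clock 34.23 pos [ 464.1 -310.6  116. ] jaw 4.59 x-ax [-0.0013  0.     -1.    ] gap 70.0 F [-0.5 -0.3  0.1]
shift [108.5  -0.7   1. ] turn -0.41 j6 now -0.73
front [ 596.4 -174.3] -83.67
back [ 702.9 -187.2] -83.53
left [631. -83.] 6.57
right [ 660.9 -290.7] 6.51
depth 104.3561 width -209.6939
plate [471.1 -61.9] eqdiam 87.3 inrack [-161.8  144.1]
gear [ 669.1 -184.2] eqdiam 25.0 inrack [20.9  0. ]
```

View pics/t16.png

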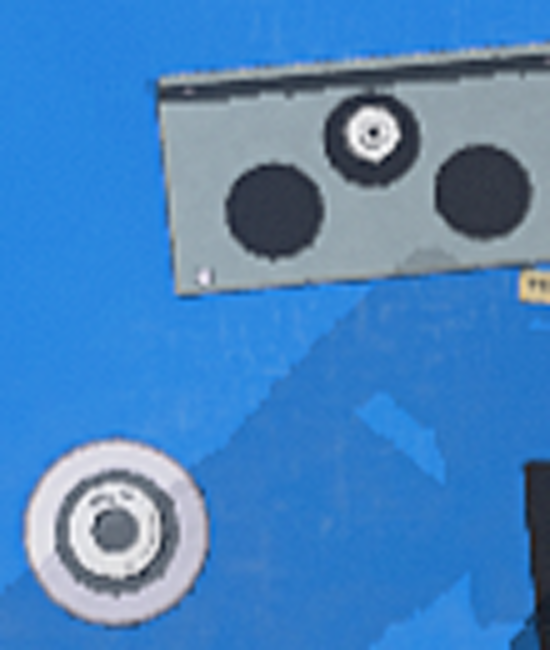

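View pics/s16.png

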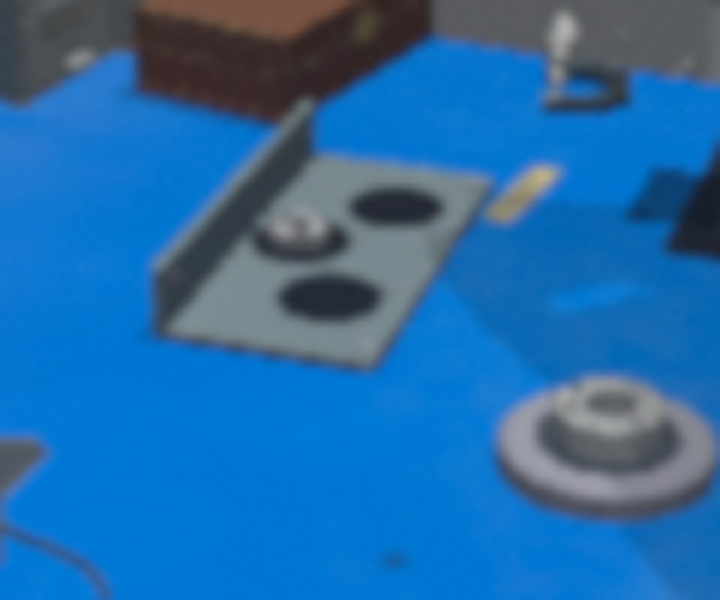

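Request:
arm_command --series '[[70, [35, -0.7, 1], 0], [70, [70, -0.7, 1], 0], [70, [92, -0.7, 1], 0], [70, [103, -0.7, 1], 0], [70, [107, -0.7, 1], 0], [70, [107.5, -0.7, 1], 0], [70, [107.5, -0.7, 1], 0], [60, [107.5, -0.7, 1], 0], [52, [107.5, -0.7, 1], 0], [47, [107.5, -0.7, 1], 0], [43, [107.5, -0.7, 1], 0], [38, [107.5, -0.7, 1], 0]]'

```text
clock: 35.83
eef_pos: [465.9, -312.0, 10.3]
eef_rot: [-1.238, 1.569, -1.156]
wrist_force: [-2.3, 0.6, 1.9]
finger_gap: 44.5
```

Request:
arm_command --series '[[38, [0, 0, 0], 0], [38, [0, 0, 0], 0]]'

```text
clock: 36.08
eef_pos: [465.9, -312.0, 10.3]
eef_rot: [-1.245, 1.569, -1.164]
wrist_force: [-1.1, 0.9, 1.3]
finger_gap: 44.2
```

Request:
arm_command --series '[[38, [-10, 0, 0], 0], [38, [-30, 0, 0], 0], [38, [-65, 0, 0], 0], [38, [-90, 0, 0], 0], [38, [-90, 0, 0], 0], [38, [-90, 0, 0], 0]]'

```text
clock: 36.83
eef_pos: [465.4, -311.5, 99.2]
eef_rot: [-2.13, 1.57, -2.049]
wrist_force: [-0.5, 0.1, -3.5]
finger_gap: 44.5
```

```bash
python3 go.py 631.2 -136.5 100 6.5
```

```text
clock 36.83 pos [ 465.4 -311.5   99.2] jaw 4.65 x-ax [-4.e-04 -8.e-04 -1.e+00] gap 44.5 F [-0.5  0.1 -3.5]
shift [ -1.  161.  179.5] turn -1.85 j6 now -0.74
```

Request:
arm_command --series '[[38, [0, 32, 36], -1.8], [38, [0, 64, 72], -1.8], [38, [0, 96, 108], -1.8], [38, [0, 129, 144], -1.8], [38, [0, 160.5, 179.5], -1.8], [38, [0, 160.5, 179.5], -1.8], [38, [0, 160.5, 179.5], -1.8], [38, [30, 160.5, 179.5], -1.8], [38, [55, 160.5, 179.5], -1.8], [38, [68, 160.5, 179.5], -1.8], [38, [68, 160.5, 179.5], -1.8], [38, [68, 160.5, 179.5], -1.8]]'

```text
clock: 38.33
eef_pos: [631.7, -137.4, 32.1]
eef_rot: [-0.968, 1.569, -0.856]
wrist_force: [0.0, 0.2, -2.0]
finger_gap: 44.4
```

```bash
python3 go.py 631.2 -137 13.3 6.5; python3 - <<'E'
from h import *
b=Cam("side"); b.crop(180,300,90,220,4.5,"pics/s17.png")
E
```

```text
clock 38.33 pos [ 631.7 -137.4   32.1] jaw 6.43 x-ax [ 0.0011 -0.0012 -1.    ] gap 44.4 F [ 0.   0.2 -2. ]
shift [18.8  0.5 -0.4] turn -0.07 j6 now -0.38
```

View pics/s17.png

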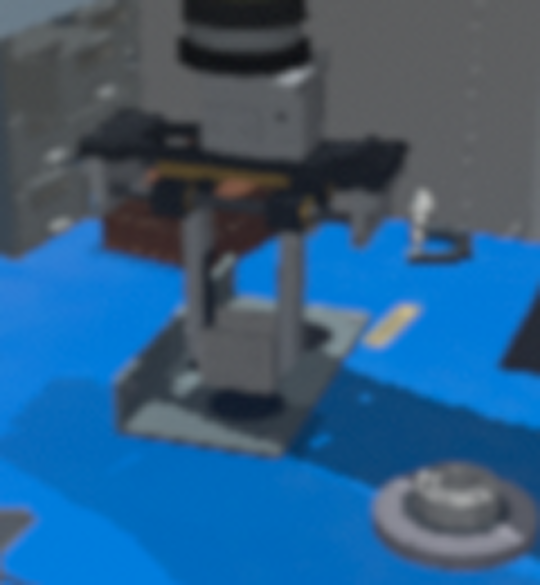

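Request:
arm_command --series '[[38, [10, 0.5, -0.4], 0], [38, [15, 0.5, -0.4], 0], [38, [17.5, 0.5, -0.4], 0], [38, [18.3, 0.5, -0.4], 0], [38, [18.8, 0.5, -0.4], 0], [38, [19.2, 0.5, -0.4], 0], [38, [19.2, 0.5, -0.4], 0]]'

```text
clock: 39.25
eef_pos: [631.4, -136.9, 13.3]
eef_rot: [-0.819, 1.569, -0.706]
wrist_force: [-1.7, 0.1, 0.6]
finger_gap: 44.4
```

```bash
python3 go.py 631.2 -137 13.3 6.5
```

```text
clock 39.25 pos [ 631.4 -136.9   13.3] jaw 6.45 x-ax [ 0.0016 -0.0014 -1.    ] gap 44.4 F [-1.7  0.1  0.6]
shift [ 0.  -0.1 -0.2] turn -0.05 j6 now -0.38
```

Contact (weight taken off). Release, retreat, then go to the can.

Request:
arm_command --series '[[38, [0.4, 0, 0], 0], [48, [0.2, 0, 0], 0], [58, [0, 0, 0], 0], [68, [0, 0, 0], 0], [70, [0, 0, 0], 0], [70, [-30, 0, 0], 0], [70, [-75, 0, 0], 0], [70, [-125, 0, 0], 0], [70, [-125, 0, 0], 0], [70, [-125, 0, 0], 0]]'

```text
clock: 40.5
eef_pos: [630.9, -136.7, 137.5]
eef_rot: [-1.108, 1.569, -0.996]
wrist_force: [-0.5, 0.8, -0.7]
finger_gap: 69.8
```

```bash
python3 go.py 471.3 -394.2 135 5
```

```text
clock 40.50 pos [ 630.9 -136.7  137.5] jaw 6.44 x-ax [ 7.0e-04 -1.1e-03 -1.0e+00] gap 69.8 F [-0.5  0.8 -0.7]
shift [   2.7 -238.  -187.5] turn 1.44 j6 now -0.38
```

Request:
arm_command --series '[[70, [0, -48, -37.5], 1.4], [70, [0, -96, -75], 1.4], [70, [0, -143, -112], 1.4], [70, [0, -190, -150], 1.4], [70, [0, -238, -187.5], 1.4], [70, [0, -238, -187.5], 1.4], [70, [0, -238, -187.5], 1.4], [70, [30, -238, -187.5], 1.4], [70, [50, -238, -187.5], 1.4], [70, [50, -238, -187.5], 1.4], [70, [50, -238, -187.5], 1.4]]'

```text
clock: 41.88
eef_pos: [472.1, -393.8, 88.5]
eef_rot: [-0.973, 1.569, -0.884]
wrist_force: [0.3, 0.0, -0.1]
finger_gap: 69.8
```

```bash
python3 go.py 471.3 -394.2 17.5 5; python3 - <<'E'
from h import *
b=Cam("side"); b.crop(180,340,100,220,4.5,"pics/s18.png")
a=Cam("top"); a.crop(230,340,135,265,5,"pics/t18.png")
E
```

```text
clock 41.88 pos [ 472.1 -393.8   88.5] jaw 5.11 x-ax [ 0.0013 -0.0016 -1.    ] gap 69.8 F [ 0.3  0.  -0.1]
shift [71.  -0.2 -0.9] turn 0.11 j6 now -0.84
```

View pics/s18.png

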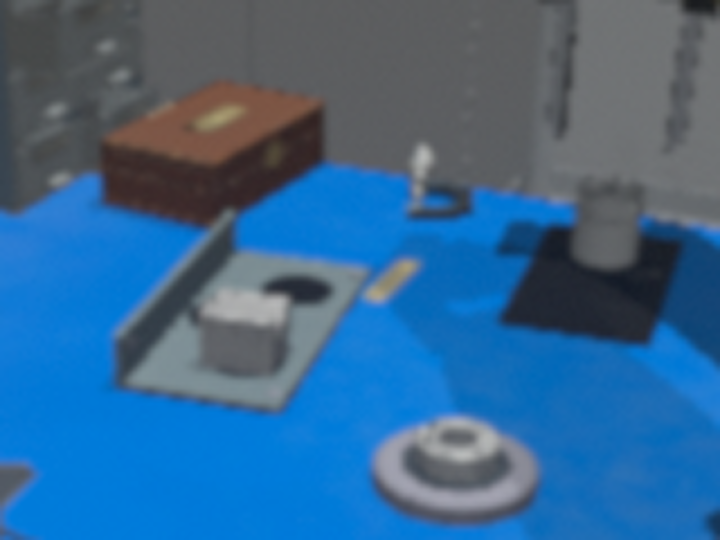

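View pics/t18.png

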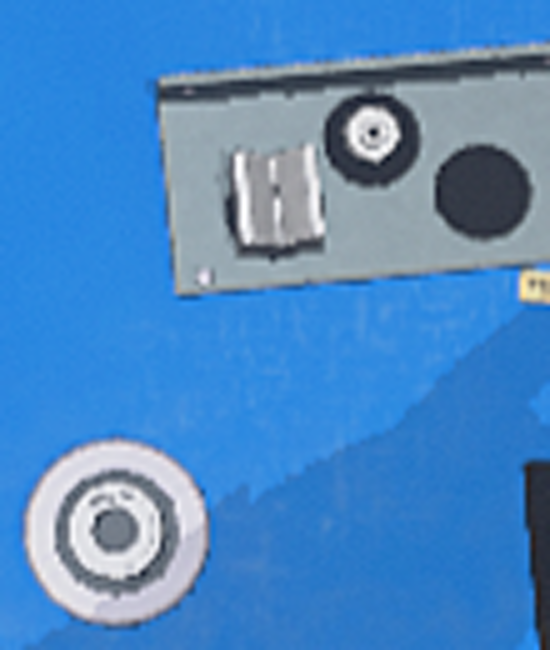

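Request:
arm_command --series '[[70, [30, 0, -0.9], 0], [70, [52, 0, -0.9], 0], [70, [64, 0, -0.9], 0], [70, [70, 0, -0.9], 0], [70, [71, 0, -0.9], 0], [60, [71, 0, -0.9], 0], [53, [71, 0, -0.9], 0], [49, [71, 0, -0.9], 0], [45, [71, 0, -0.9], 0], [40, [71, 0, -0.9], 0], [40, [71, 0, -0.9], 0], [40, [71, 0, -0.9], 0]]' --newtons 30

```text
clock: 43.48
eef_pos: [471.2, -394.5, 17.9]
eef_rot: [-0.954, 1.568, -0.865]
wrist_force: [0.4, 1.0, 3.1]
finger_gap: 45.1
```

Request:
arm_command --series '[[40, [-15, 0, 0], 0], [40, [-40, 0, 0], 0], [40, [-80, 0, 0], 0], [40, [-110, 0, 0], 0], [40, [-110, 0, 0], 0], [40, [-110, 0, 0], 0]]'

```text
clock: 44.22
eef_pos: [470.6, -393.8, 126.8]
eef_rot: [-1.051, 1.569, -0.962]
wrist_force: [-0.3, 0.1, -2.6]
finger_gap: 45.7
```

```bash
python3 go.py 643.1 -239.8 128 6.5
```

```text
clock 44.23 pos [ 470.6 -393.8  126.8] jaw 5.08 x-ax [ 8.0e-04 -1.2e-03 -1.0e+00] gap 45.7 F [-0.3  0.1 -2.6]
shift [ -1.2 138.1 185.4] turn -1.42 j6 now -0.84
```

Request:
arm_command --series '[[40, [0, 27, 37], -1.4], [40, [0, 55, 74], -1.4], [40, [0, 83, 111], -1.4], [40, [0, 110, 148], -1.4], [40, [0, 138, 185.4], -1.4], [40, [0, 138, 185.4], -1.4], [40, [0, 138, 185.4], -1.4], [40, [35, 138, 185.4], -1.4], [40, [70, 138, 185.4], -1.4], [40, [88, 138, 185.4], -1.4], [40, [88, 138, 185.4], -1.4], [40, [88, 138, 185.4], -1.4]]'

```text
clock: 45.72
eef_pos: [643.7, -240.6, 40.3]
eef_rot: [-0.757, 1.567, -0.645]
wrist_force: [0.6, 1.3, -0.7]
finger_gap: 45.3
```

```bash
python3 go.py 643.1 -239.8 20.9 6.5
```

```text
clock 45.73 pos [ 643.7 -240.6   40.3] jaw 6.46 x-ax [ 0.0027 -0.0021 -1.    ] gap 45.3 F [ 0.6  1.3 -0.7]
shift [19.4  0.9 -0.5] turn -0.04 j6 now -0.52
```

Request:
arm_command --series '[[40, [10, 0.8, -0.5], 0], [40, [15, 0.8, -0.5], 0], [40, [18, 0.8, -0.5], 0], [40, [19, 0.8, -0.5], 0], [40, [19.5, 0.8, -0.5], 0], [40, [19.8, 0.8, -0.5], 0], [40, [19.8, 0.8, -0.5], 0]]'

```text
clock: 46.6
eef_pos: [643.2, -240.0, 21.0]
eef_rot: [-0.749, 1.567, -0.636]
wrist_force: [-1.9, 0.2, 3.3]
finger_gap: 45.6
```

```bash
python3 go.py 643.1 -239.8 20.9 6.5
```

```text
clock 46.60 pos [ 643.2 -240.    21. ] jaw 6.46 x-ax [ 0.003  -0.0022 -1.    ] gap 45.6 F [-1.9  0.2  3.3]
shift [ 0.1  0.2 -0.1] turn -0.04 j6 now -0.52
```

Contact. Release, lift and move aside for a last look.

Request:
arm_command --series '[[48, [0, 0, 0], 0], [56, [0, 0, 0], 0], [66, [0, 0, 0], 0], [70, [0, 0, 0], 0], [70, [0, 0, 0], 0], [70, [-30, 0, 0], 0], [70, [-75, 0, 0], 0], [70, [-120, 0, 0], 0], [70, [-160, 0, 0], 0], [70, [-160, 0, 0], 0], [70, [-160, -150, -150], 0], [70, [-160, -150, -150], 0]]'

```text
clock: 48.1
eef_pos: [563.7, -337.8, 179.6]
eef_rot: [-0.811, 1.569, -0.697]
wrist_force: [1.2, -1.6, 0.1]
finger_gap: 69.8
```

Request:
arm_command --series '[[70, [0, -110, -110], 0], [70, [0, -110, -110], 0], [70, [0, -110, -110], 0], [70, [0, -110, -110], 0], [70, [0, -110, -110], 0]]'

```text
clock: 48.72
eef_pos: [467.4, -458.9, 178.9]
eef_rot: [-0.491, 1.57, -0.376]
wrist_force: [1.0, -0.1, 0.6]
finger_gap: 69.7
```

```bash
python3 - <<'E'
from m3 import *
from go import go
go(470,-390,170,5)
print("L",rack((-12,52)),"R",rack((-12,-52)),"B",rack((20,0)))
P=a.cloud(); V=P[135:205,255:360].reshape(-1,3)
S=V[(V[:,2]>54)&(V[:,2]<70)]; print("can",cv2.minEnclosingCircle(S[:,:2].astype(np.float32)),np.median(S[:,2]))
W=P[158:192,268:302].reshape(-1,3); S=W[(W[:,2]>38.5)&(W[:,2]<50)]; print("blk",cv2.minAreaRect(S[:,:2].astype(np.float32)))
disc((g>165)&(br<40),(294,312,152,172),15,"gear")
disc((g>150)&(br<60),(225,280,215,268),12,"plate")
W=P[215:265,225:280].reshape(-1,3); S=W[(W[:,2]>22)&(W[:,2]<36)]; print("ring",cv2.minEnclosingCircle(S[:,:2].astype(np.float32)),np.median(S[:,2]))
a.crop(220,360,135,265,5,"pics/t20.png")
b=Cam("side"); b.crop(180,320,110,220,5,"pics/s20.png")
E
```

```text
front [ 596.5 -174.3] -83.49
back [ 702.9 -187.2] -83.52
left [643.2 -81.7] 6.6
right [ 660.9 -290.7] 6.51
depth 104.23943 width -209.7389
clock 48.77 pos [ 467.6 -458.7  179.1] jaw 6.61 x-ax [ 1.2e-03 -7.0e-04 -1.0e+00] gap 69.9 F [-0.8  1.   0.2]
shift [ 9.  68.  10.2] turn 1.61 j6 now -0.95
L [ 630.53718462 -136.32038494] R [ 642.38696327 -239.6430966 ] B [ 668.25367754 -184.33565503]
can ((642.7821655273438, -239.25059509277344), 23.37820816040039) 57.77117418593946
blk ((631.4989013671875, -135.96014404296875), (44.365135192871094, 39.883689880371094), 5.942529678344727)
gear [ 669.1 -184.4] eqdiam 24.8 inrack [20.8 -0.1]
plate [470.7 -62. ] eqdiam 87.9 inrack [-162.3  144.1]
ring ((469.72821044921875, -61.962257385253906), 22.66370964050293) 28.046461640348525
```

View pics/t20.png

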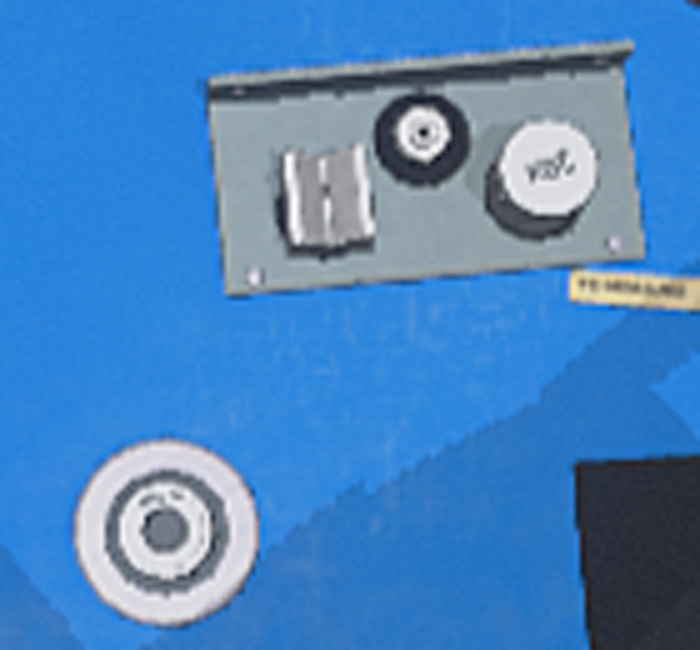

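View pics/s20.png

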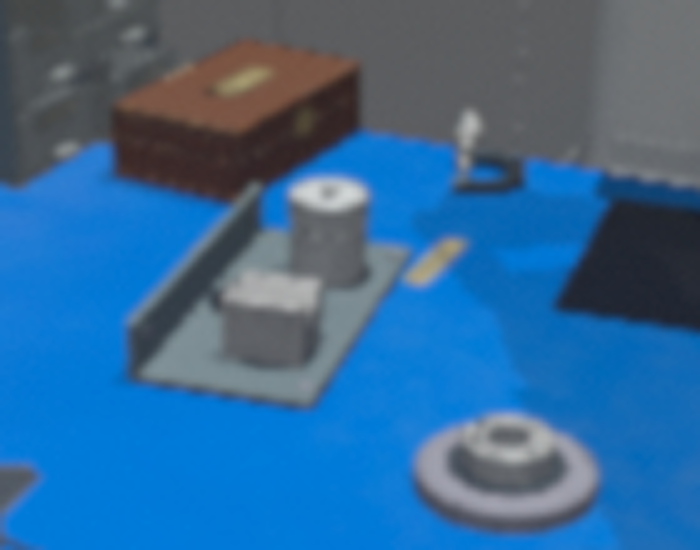

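All items are within about 1 mm of their targets and the arm is clear. Handing in.

```bash
python3 -c "
from cell import *
print(sign_off()); print(read_state()['clock'])"
```

```text
the job is handed in; nothing more can be done
None
the job is handed in; nothing more can be done
```

The job is done in the order asked and handed in at about 49 s on the robot's clock. I moved the can and then the V-block to the mat, then the ring gauge to the round plate, then the gear to the back rack place. After that I put the V-block and then the can back upright.

The last camera check, with the arm clear, showed everything within about 1 mm of its target:

| Item | Offset from target | Check |
|---|---|---|
| Sample gear | about 0.9 mm by the rack's edges, about 0.5 mm by its marking disc | lies flat, hub up |
| Ring gauge | about 1 mm from the plate's centre | top at 28 mm, as it should be |
| Objective can | about 0.6 mm | top at 58 mm, upright |
| V-block | about 1 mm | upright, yaw 6° (rack is at 6.5°) |

- **V-block:** it did not match the description. Its groove ran across the rack, towards the fence, along its 45 mm side. I put it back with the groove still that way, but squared to the rack; it started at about 12°.
- **Ring gauge:** my two readings of its sideways offset on the plate differ. The picture suggested about 1.3 mm to the left, while the depth data showed almost none.
- **Rack places:** positions from the marking discs and from the rack's edges differed by about 1 mm, so I aimed by the discs. The table's figures for the can and V-block use the rack's edges.
- **Forces:** the wrist readings I saw stayed at about 12 N or less.

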